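# Pack pump vanes and roll the carton into its bay

## Robot

A 6-joint arm with a two-finger parallel gripper is mounted at the origin on the work surface. World frame = base frame: x ahead of the robot, y to its left, z up, the work surface at z = 0. Lengths are in m, angles in rad, forces in N, time in s.
With the tool pointing down it reaches from about 0.325 to 0.9 m from the base axis. Payload 6.1 kg.
Tool frame: the origin (TCP) lies at the very end of the fingers, on their centre line; the grasp point (between the pads) lies 19 mm behind it; y points along the fingers, z is the direction in which the jaws open and shut, and the axes are right-handed (so a half turn about y gives the same grasp; the last joint's range is limited). The gripper opens to 87 mm and grips with 3 to 60 N. Pads are 19 mm wide; open, the fingers measure 117 mm over their backs; the gripper's body (75 mm by 190 mm) begins 51 mm behind the grasp point.
Start: joints at [1.085, 0.22, 1.526, -0, 1.395, -0.126], TCP at [0.22, 0.585, 0.223] pointing down, gripper open.
Joint ranges: [-2.98, 2.98], [-0.91, 2.08], [0.09, 2.57], [-1.24, 4.39], [0.2, 2.65], [-2.68, 2.68]. Speed limits (rad/s): [2.57, 2.57, 3.01, 3.14, 3.14, 3.14].

## Interface

Orientations are given as a unit quaternion [w, x, y, z].
In Python, from bench import manip gives the robot as it stands.
- The arm moves only by the tool move_arm, never from a script. Its argument "plan" is a list of rows, each a list of 7 numbers: the shift along the tool's x, y, z in cm, then the turn, a rotation vector about the tool's x, y, z in rad, then the finger opening in cm, from 0 to 8.7. In form: [[tx, ty, tz, ax, ay, az, hand], ...]. A call has exactly 8 rows; each row is the pose to reach, as a shift and turn from the pose measured when the call began, along the tool's axes at that moment; what a row does not reach only later rows make up. A row lasts 1/12 s, in which the tool goes at most 41.7 mm and 7.16 degrees, less where a joint would pass 70% of its speed; a pose out of reach is approached as far as the arm can. A call with a gripper value outside its range is refused whole. The fingers move at their own pace and stop on an object; "force" is the grip in N (left out, the last holds). Time passes only in rows, so rows that repeat a pose let the fingers close, or fill a call up. It gives the time, the measured TCP pose, the force and the opening at its end, in the units of the state.
- manip.sense(): the state, without advancing time (a new reading comes with each control period).
- manip.grab_frame(name): name is "scene" or "top" or "wrist"; returns the picture (420x560x3 uint8, red, green, blue); there is no depth.
- manip.camera_params(name): a dict with "K" (3x3 intrinsics, pixels), "R" (3x3) and "t" (3): a world point X has camera coordinates R X + t; the wrist camera has in their place "tool_from_camera" (4x4, takes a point from camera to tool coordinates, whose origin is the TCP and whose axes are the tool frame's). Camera axes: x right, y down, z forward; pixel columns grow to the right and rows downward; lengths in m; the calibration is good to about 2 mm. A picture is of the moment at which its call begins: read the wrist's pose just before it. camera_params takes no time and is no camera call.
- manip.close_job(): hands the job in, once; it reports no verdict.
The state is a dict: "t": time; "joints": joint angles; "joint_vel": joint speeds; "joint_efforts": joint torques, N m; "position": TCP position; "orientation": TCP orientation; "ft_force": force on the tool from outside, world axes, zero at the start; "ft_torque": the same for the moment, N m; "opening": finger opening in m.
Only numpy, scipy, OpenCV 4.12 (cv2) and the standard library are available. Lean on these libraries where they do the work, as an engineer would, in place of code of your own. Each camera call takes 0.05 s, during which the arm holds its last target.

## Task

In the pump repair shop, draw every black vane up out of the slotted rack and put it down inside the open carton, lying or standing but not across the rim, while the carton is still out on the rollers. Then push the loaded carton along the rollers until it is fully home against the end stop of the bay, and swing the bay's gate fully shut behind it. Keep the carton upright and leave the oil bottle, the flange and the wrench where they are.

Things in the scene. Friction and masses are not known exactly. Their poses are not given: they have to be found in the camera images.
- track: Fixed roller track, 550 mm long, 170 wide; origin on the table, mid-width. Own y = travel into the bay, x = across. Free steel rollers (28 mm dia., axes along x, 32 mm apart), tops 55 mm up. Side guides from y = -340 to +210 mm, inner faces x = +-75, outer +-85, tops 75 mm up: 5 mm play beside the carton. Low lip, 55 mm high, at the loading end y = -337 mm.
- bay_stop (a point): Centre of the end stop's face, at track (0, +200 mm), 80 mm above the table. The bay is the part of the track from its mouth at track y = 0 to this stop; its grey cheeks (outside at x = +-93 mm) and the stop (10 mm thick) are 110 mm high. A carton fully home touches the stop: origin at track y = +110 mm, trailing end at +20 mm.
- gate_pivot (a point): The gate's vertical pivot axis at the bay's mouth, at track (x = +95 mm, y = 0), 86 mm above the table.
- gate (a joint): Angle of the yellow gate, rad, -0.5 to 1.571: a bar 150 mm long, 10 thick, 86 to 114 mm above the table. At 0 it points to track -y beside the track, clear of the carton; negative is further outward; at 1.571 (fully shut, end of travel) it points to track -x, across the track 15 mm behind a carton that is home. Stays where left; about 2 N at the post moves it.
- gate_post (a point): Centre of the top of the upright black round grip post on the gate: 18 mm dia., 52 mm tall, top 166 mm above the table, 120 mm from the pivot. In track axes it lies at pivot + 120 mm x (-sin q, -cos q) for gate angle q; it can be pinched from above and led round.
- carton: Loose open cardboard carton, outer 140 (own x) x 180 (own y) x 60 mm high, walls and floor 5 mm, about 0.25 kg. Origin: centre of its underside. Stands on the rollers between the guides near the loading end, axes along the track's; rolls with a push of 1 to 2 N and soon stops.
- rack: Fixed wooden slotted rack, 206 (own x) x 130 (own y) mm, origin on the table under its centre. Five slots at x = -80, -40, 0, 40, 80 mm, each 11.5 mm wide, 116 mm long (along y); slot floors 30 mm, block and side strip tops 55 mm above the table. Some slots are empty.
- vane1: Loose flat black rotary-pump vane, a plate 8 (own x) x 110 (own y) x 60 mm (own z), 0.09 kg, edges nearly sharp; origin at its centre. It stands on its 110 mm edge in a rack slot (centre 60 mm, top edge 90 mm above the table, 35 mm of it showing), 40 mm from the next slot. It may be absent.
- vane2: Loose flat black rotary-pump vane, a plate 8 (own x) x 110 (own y) x 60 mm (own z), 0.09 kg, edges nearly sharp; origin at its centre. It stands on its 110 mm edge in a rack slot (centre 60 mm, top edge 90 mm above the table, 35 mm of it showing), 40 mm from the next slot. It may be absent.
- vane3: Loose flat black rotary-pump vane, a plate 8 (own x) x 110 (own y) x 60 mm (own z), 0.09 kg, edges nearly sharp; origin at its centre. It stands on its 110 mm edge in a rack slot (centre 60 mm, top edge 90 mm above the table, 35 mm of it showing), 40 mm from the next slot. It may be absent.
- vane4: Loose flat black rotary-pump vane, a plate 8 (own x) x 110 (own y) x 60 mm (own z), 0.09 kg, edges nearly sharp; origin at its centre. It stands on its 110 mm edge in a rack slot (centre 60 mm, top edge 90 mm above the table, 35 mm of it showing), 40 mm from the next slot. It may be absent.
- vane5: Loose flat black rotary-pump vane, a plate 8 (own x) x 110 (own y) x 60 mm (own z), 0.09 kg, edges nearly sharp; origin at its centre. It stands on its 110 mm edge in a rack slot (centre 60 mm, top edge 90 mm above the table, 35 mm of it showing), 40 mm from the next slot. It may be absent.
- oil_bottle: Bystander: grey plastic oil bottle, 60 mm dia., 150 mm tall, origin under its centre, standing beyond the track.
- flange: Bystander: loose steel flange ring, 120 mm dia., 22 mm thick, lying on the bench beyond the rack, origin under its centre.
- wrench: Bystander: steel wrench, 190 mm long, lying on the bench beyond the track, origin at its underside.
Mind the look-alikes: they are no part of the job. What is shaped like the vane2 but pink or yellow is not meant.

How it is judged:
By the outcome, as a careful person would: the job done as asked, in the order asked, and still so for the second after the job is handed in, with the robot touching nothing.
Of vane1, vane2, vane3, vane4, vane5 only 3 to 5 are there at a start; the rules pass over those that are not, and their reading is None.
At some moment in a run one of carton may be knocked a few centimetres aside while the robot is not near it.
Once in a run the grip may slacken for a moment while it holds something.
It also fails if it takes over 210 s, if anything falls off the work surface, if the arm or the gripper's body presses on something with over 40 N, if the wrist force passes 120 N, or if a joint passes its speed limit or range.

## Working session

There is one attempt and no reset: what is moved stays moved. The work goes in short steps, Python scripts to look and compute and a tool call to move; the robot and the scene stay as the last step left them, time stands still between calls to the robot, and variables do not carry over. Pictures are saved under pics/ and viewed, and the job is handed in when it is done.

Besides the shell and the picture viewer there is one more tool, called after ">>>" as a command line: name --pt "numbers of a row" for each row, then --argument value for the rest. move_arm: Moves the arm, as the interface text tells. Its arguments: {"type":"object","properties":{"plan":{"type":"array","items":{"type":"array","items":{"type":"number"}}},"force":{"type":"number"}},"required":["plan"]}

```bash
ls; mkdir -p pics; python3 - <<'E'
from bench import manip
import cv2
s=manip.sense(); print(s)
for n in ("scene","top","wrist"):
    im=manip.grab_frame(n); cv2.imwrite(f"pics/{n}0.png",im[:,:,::-1]); print(n,manip.camera_params(n))
E
```

```text
pics
{'t': 0.0, 'joints': array([ 1.08487864e+00,  2.21226139e-01,  1.52761805e+00, -1.31038688e-05,
        1.39465369e+00, -1.26070477e-01]), 'joint_vel': array([-0.00085323,  0.00113726, -0.0011634 ,  0.00048672, -0.00127758,
        0.00194674]), 'joint_efforts': array([ 1.22939960e-03, -4.94603527e+01, -3.87379825e+01,  7.01750955e-02,
        5.69767412e-02, -1.10686442e-04]), 'position': array([0.21978552, 0.58442936, 0.22143355]), 'orientation': array([-0.69504836,  0.69633573, -0.12673758,  0.12634045]), 'ft_force': array([1.33565909, 0.76851477, 0.49329098]), 'ft_torque': array([-0.03185816, -0.0285031 ,  0.08288905]), 'opening': 0.08697177387365466}
scene {'K': array([[467.52154345,   0.        , 276.9474854 ],
       [  0.        , 467.52154345, 213.91556353],
       [  0.        ,   0.        ,   1.        ]]), 'R': array([[-0.50185213,  0.86489136, -0.01036271],
       [ 0.74463848,  0.42591808, -0.51391373],
       [-0.44006588, -0.26562517, -0.85777928]]), 't': array([ 0.18271156, -0.39861806,  1.60497286])}
top {'K': array([[437.26646833,   0.        , 290.40894785],
       [  0.        , 437.26646833, 209.22503767],
       [  0.        ,   0.        ,   1.        ]]), 'R': array([[-0.02579944, -0.99964623,  0.00646547],
       [-0.99217376,  0.0248151 , -0.12237419],
       [ 0.12217046, -0.00957205, -0.99246297]]), 't': array([0.13824175, 0.55998671, 1.16128273])}
wrist {'K': array([[293.94141956,   0.        , 277.56093523],
       [  0.        , 293.94141956, 207.6233972 ],
       [  0.        ,   0.        ,   1.        ]]), 'tool_from_camera': array([[-2.73157757e-04,  9.65640028e-01,  2.59883168e-01,
        -7.02246379e-02],
       [ 1.07803593e-04, -2.59883147e-01,  9.65640067e-01,
        -1.61923881e-01],
       [ 9.99999957e-01,  2.91788413e-04, -3.31103673e-05,
         1.00353166e-03],
       [ 0.00000000e+00,  0.00000000e+00,  0.00000000e+00,
         1.00000000e+00]])}
```

View pics/scene0.png

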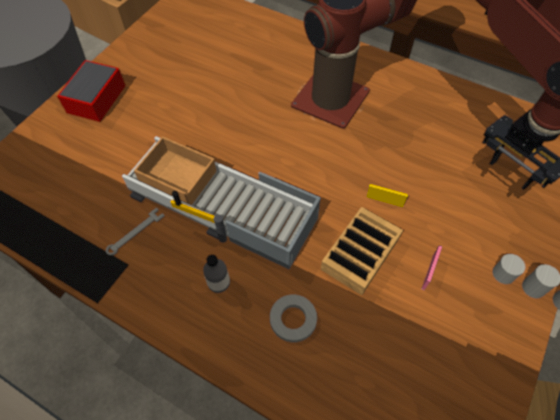

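View pics/top0.png

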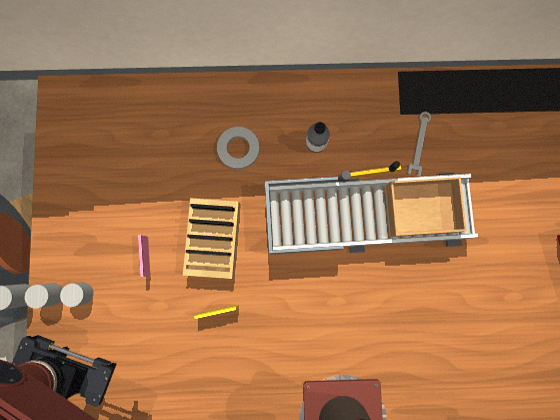

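View pics/wrist0.png

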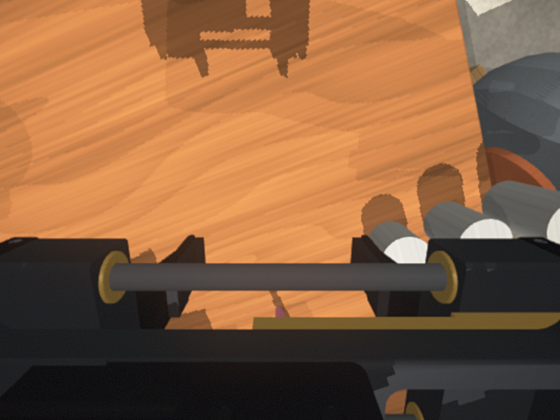

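```bash
python3 - <<'E'
import cv2,numpy as np
a=cv2.imread("pics/top0.png")[185:295,120:250]; b=cv2.imread("pics/scene0.png")[180:300,310:450]
a=cv2.resize(a,None,fx=3.5,fy=3.5,interpolation=2);b=cv2.resize(b,None,fx=2.5,fy=2.5,interpolation=2)
c=np.zeros((400,800,3),np.uint8);c[:a.shape[0],:a.shape[1]]=a[:400];c[:b.shape[0],450:800]=b[:,:350];cv2.imwrite("pics/crop0.png",c)
a=cv2.imread("pics/top0.png")[100:260,255:485];cv2.imwrite("pics/crop1.png",cv2.resize(a,None,fx=3.4,fy=3.4,interpolation=2))
E
```

```text
(no output)
```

View pics/crop0.png

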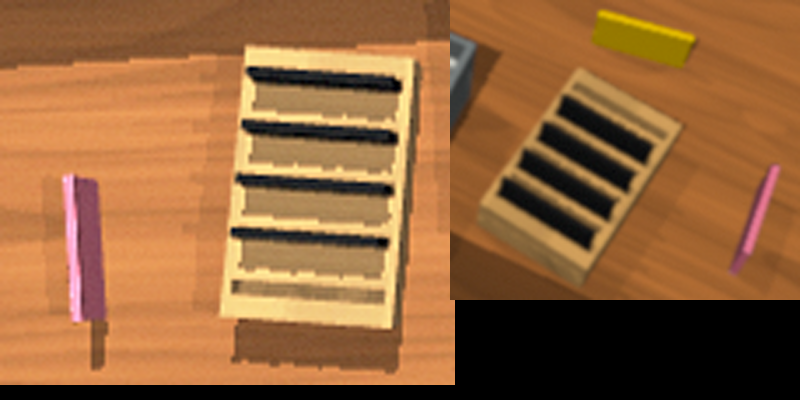

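View pics/crop1.png

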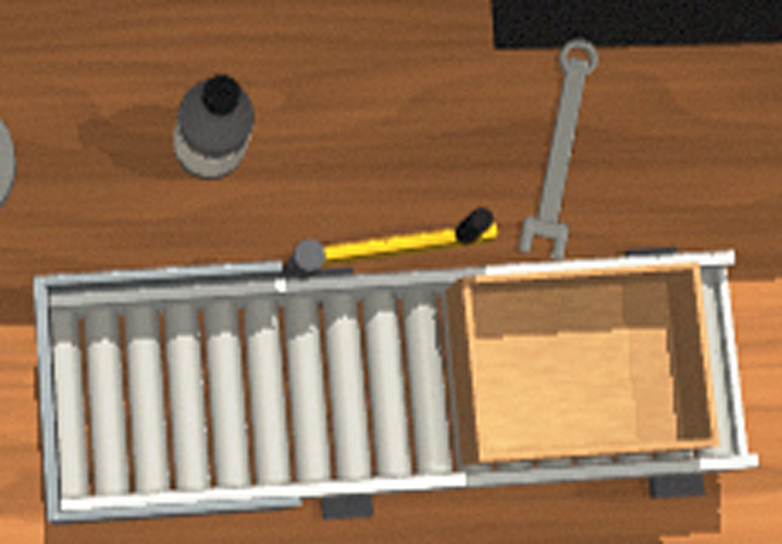

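```bash
cat > h.py <<'E'
import numpy as np, cv2
from scipy.spatial.transform import Rotation as Ro
from bench import manip
def q2R(q): return Ro.from_quat([q[1],q[2],q[3],q[0]]).as_matrix()
def cast(name,uv,z,state=None):
    p=manip.camera_params(name); K=p["K"]
    d=np.linalg.solve(K,np.array([uv[0],uv[1],1.]))
    if name=="wrist":
        T=p["tool_from_camera"]; Rt=q2R(state["orientation"]); 
        o=Rt@T[:3,3]+state["position"]; d=Rt@T[:3,:3]@d
    else:
        o=-p["R"].T@p["t"]; d=p["R"].T@d
    return o+d*(z-o[2])/d[2]
def proj(name,X,state=None):
    p=manip.camera_params(name); X=np.asarray(X,float)
    if name=="wrist":
        T=p["tool_from_camera"]; Rt=q2R(state["orientation"])
        c=T[:3,:3].T@(Rt.T@(X-state["position"])-T[:3,3])
    else: c=p["R"]@X+p["t"]
    u=p["K"]@c; return u[:2]/u[2]
def shift(target,state):
    "tool-axes shift cm"
    return 100*q2R(state["orientation"]).T@(np.asarray(target)-state["position"])
def turn(ang_jaw,state):
    """turn about tool y (rad) so that the jaw axis (tool z) lies at world angle (mod pi), tool down; returns rotvec"""
    R=q2R(state["orientation"]); best=None
    for a in (ang_jaw,ang_jaw+np.pi):
        z=np.array([np.cos(a),np.sin(a),0]); y=np.array([0,0,-1.]); x=np.cross(y,z)
        rv=Ro.from_matrix(R.T@np.stack([x,y,z],1)).as_rotvec()
        if best is None or np.linalg.norm(rv)<np.linalg.norm(best): best=rv
    return best
def save(im,name): cv2.imwrite(f"pics/{name}.png",im[:,:,::-1])
E
python3 - <<'E'
from h import *
np.set_printoptions(precision=4,suppress=True)
s=manip.sense(); print("R",q2R(s["orientation"]))
im=cv2.imread("pics/top0.png")
hsv=cv2.cvtColor(im,cv2.COLOR_BGR2HSV)
b=((hsv[...,2]<45)*255).astype(np.uint8); b[:190]=0;b[280:]=0;b[:,:180]=0;b[:,245:]=0
n,l,st,c=cv2.connectedComponentsWithStats(b)
for i in range(1,n):
    if st[i,4]>20:
        ys,xs=np.where(l==i); r=cv2.minAreaRect(np.stack([xs,ys],1).astype(np.float32))
        bp=cv2.boxPoints(r); print(st[i],c[i],r)
        print("  ctr",cast("top",c[i],.09))
def P(x,y,f=3.5,ox=120,oy=185): return np.array([x/f+ox,y/f+oy])-0.4
for nm,p in dict(tl=(246,47),tr=(416,60),br=(392,327),bl=(222,316)).items(): print("rack",nm,cast("top",P(*p),.055))
Q=lambda x,y:P(x,y,3.4,255,100)
for nm,p in dict(tl=(450,281),tr=(700,264),br=(716,448),bl=(470,462)).items(): print("carton rim",nm,cast("top",Q(*p),.115))
for nm,p,z in [("stop tl",(35,278),.11),("stop bl",(50,520),.11),("guide end t",(733,255),.075),("guide end b",(757,462),.075),("post",(484,217),.166),("pivot",(309,250),.12)]: print(nm,cast("top",Q(*p),z))
E
```

```text
R [[ 0.936  -0.0007  0.352 ]
 [-0.352  -0.0013  0.936 ]
 [-0.0002 -1.     -0.0015]]
[191 204  43   7 143] [211.6923 207.1678] ((211.98910522460938, 207.14735412597656), (42.32847595214844, 3.6197128295898438), 4.23639440536499)
  ctr [0.5669 0.3292 0.09  ]
[189 220  44   6 136] [210.6912 222.2353] ((210.5155029296875, 222.2677001953125), (43.23735046386719, 3.3924691677093506), 3.814074993133545)
  ctr [0.5276 0.3319 0.09  ]
[188 235  44   6 107] [209.0561 237.243 ] ((209.4796905517578, 237.28427124023438), (43.17571258544922, 2.636140823364258), 4.085616588592529)
  ctr [0.4888 0.3363 0.09  ]
[186 250  23   4  40] [196.45  251.425] ((196.97068786621094, 251.49827575683594), (22.07948112487793, 2.0552709102630615), 3.3664608001708984)
  ctr [0.4532 0.3687 0.09  ]
[210 252  21   3  34] [220.     253.1176] ((219.98477172851562, 253.21319580078125), (20.09166717529297, 1.7099292278289795), 4.085616588592529)
  ctr [0.4473 0.3083 0.09  ]
rack tl [0.5978 0.3937 0.055 ]
rack tr [0.5845 0.2633 0.055 ]
rack br [0.3822 0.2836 0.055 ]
rack bl [0.3937 0.4112 0.055 ]
carton rim tl [ 0.617  -0.1251  0.115 ]
carton rim tr [ 0.6254 -0.3154  0.115 ]
carton rim br [ 0.4857 -0.3171  0.115 ]
carton rim bl [ 0.4799 -0.1328  0.115 ]
stop tl [0.6279 0.1886 0.11  ]
stop bl [0.4451 0.1809 0.11  ]
guide end t [ 0.6394 -0.3583  0.075 ]
guide end b [ 0.4765 -0.3645  0.075 ]
post [ 0.6542 -0.1402  0.166 ]
pivot [ 0.6424 -0.0187  0.12  ]
```

Candidates by the top picture: black upright plates in the rack at (212,207), (211,222), (209,237), (208,252). Not meant: the yellow plate at (216,312), the pink plate at (144,256), and the black mat at (480,92). The close crop confirms four black vanes, with the slot nearest the robot empty. Next I hover over the rack and measure there with the wrist camera.

```bash
python3 - <<'E'
from h import *
np.set_printoptions(precision=3,suppress=True)
s=manip.sense(); print(shift([.51,.336,.20],s),turn(-.085,s))
E
```

```text
[ 35.912   2.183 -13.047] [0.001 1.296 0.001]
```

>>> move_arm --pt "9 0.5 -3.3 0 0.2 0 8.7" --pt "18 1 -6.5 0 0.4 0 8.7" --pt "27 1.6 -10 0 0.6 0 5" --pt "35.9 2.2 -13 0 0.8 0 3.2" --pt "35.9 2.2 -13 0 0.9 0 3.2" --pt "35.9 2.2 -13 0 1.0 0 3.2" --pt "35.9 2.2 -13 0 1.15 0 3.2" --pt "35.9 2.2 -13 0 1.296 0 3.2" --force 40

```text
t: 0.82
position: [0.4737, 0.3667, 0.2024]
orientation: [-0.548, 0.549, -0.446, 0.446]
ft_force: [1.2, 0.7, 0.3]
opening: 0.0546
```

```bash
cat >st.py <<'E'
from h import *
import sys
np.set_printoptions(precision=4,suppress=True)
s=manip.sense(); 
print("t",round(s["t"],2),"p",s["position"],"f",s["ft_force"],"op",round(s["opening"],4),"jawang",round(float(np.arctan2(q2R(s["orientation"])[1,2],q2R(s["orientation"])[0,2])),3),"j",s["joints"])
E
python3 st.py
```

```text
t 0.82 p [0.4737 0.3667 0.2024] f [1.2157 0.6847 0.3003] op 0.0546 jawang 0.205 j [ 0.5276  0.1748  1.6172 -0.0008  1.3511  0.3229]
```

```bash
python3 - <<'E'
from h import *
np.set_printoptions(precision=3,suppress=True)
s=manip.sense(); print(shift([.51,.336,.20],s),turn(-.085,s))
E
```

```text
[3.744 0.245 2.93 ] [0.001 0.29  0.001]
```

>>> move_arm --pt "2 0.1 1.5 0 0.12 0 3.2" --pt "3.7 0.2 2.9 0 0.24 0 3.2" --pt "3.7 0.2 2.9 0 0.29 0 3.2" --pt "3.7 0.2 2.9 0 0.29 0 3.2" --pt "3.7 0.2 2.9 0 0.29 0 3.2" --pt "3.7 0.2 2.9 0 0.29 0 3.2" --pt "3.7 0.2 2.9 0 0.29 0 3.2" --pt "3.7 0.2 2.9 0 0.29 0 3.2"

```text
t: 1.48
position: [0.509, 0.337, 0.2005]
orientation: [-0.478, 0.479, -0.52, 0.52]
ft_force: [-0.0, 0.1, -1.0]
opening: 0.0321
```

```bash
python3 st.py; python3 - <<'E'
from h import *
s=manip.sense(); im=manip.grab_frame("wrist"); save(im,"w1"); np.save("w1.npy",np.r_[s["position"],s["orientation"]])
for x,y in [(.567,.329),(.5276,.332),(.4888,.3363),(.45,.339)]: print(proj("wrist",[x,y,.09],s))
E
```

```text
t 1.48 p [0.509  0.337  0.2005] f [-0.0083  0.0645 -1.019 ] op 0.0321 jawang -0.083 j [ 0.4562  0.2031  1.5885 -0.0008  1.3515  0.5394]
[337.48853808 209.04197603]
[296.36223937 209.28718291]
[255.7604561  208.18371639]
[215.32818346 208.67987733]
```

View pics/w1.png

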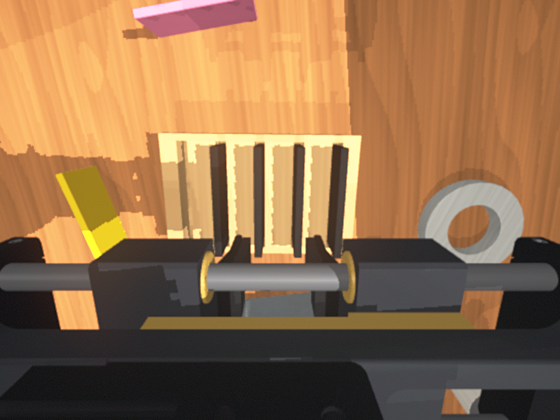

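```bash
python3 - <<'E'
from h import *
im=cv2.imread("pics/w1.png"); cv2.imwrite("pics/w1c.png",cv2.resize(im[125:265,150:370],None,fx=3.6,fy=3.6,interpolation=2))
g=im.max(2)
for r in (160,200,230):
    row=g[r]; xs=np.where(row[200:355]<75)[0]+200
    runs=np.split(xs,np.where(np.diff(xs)>1)[0]+1); print(r,[(a[0],a[-1]) for a in runs if len(a)>2]); print(row[205:232],row[328:352])
E
```

```text
160 [(np.int64(333), np.int64(340))]
[231 233 233 235 228 145  95  97 100 100 100 100  98  93  92  90  91  92
  90  84  90 217 255 255 255 255 255] [232 236 232 147  76  65  67  68  69  66  67  67  72  82  84  85  85  83
  78 116 246 255 255 255]
200 [(np.int64(220), np.int64(226)), (np.int64(330), np.int64(337))]
[225 227 229 230 232 233 217 129  75  75  79  78  78  78  76  72  72  72
  71  72  70  65 140 255 255 255 255] [221 128  65  64  67  69  66  65  65  70  81  83  85  84  85  76 103 224
 255 255 255 255 255 255]
230 [(np.int64(215), np.int64(227)), (np.int64(328), np.int64(335))]
[226 225 224 226 228 230 234 230 147  75  62  67  66  71  69  68  63  59
  59  60  61  59  53 139 255 255 255] [ 69  61  63  65  63  63  64  70  79  82  81  79  76  71 142 255 255 255
 255 255 255 255 255 255]
```

View pics/w1c.png

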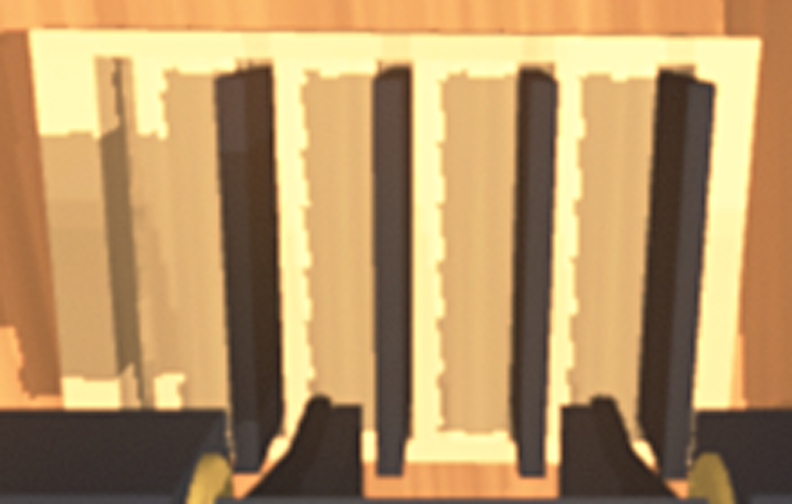

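```bash
python3 - <<'E'
from h import *
np.set_printoptions(precision=4,suppress=True)
d=np.load("w1.npy"); s=dict(position=d[:3],orientation=d[3:])
for nm,a,b in [("A",(700,82),(676,475)),("B",(540,77),(532,475)),("C",(393,77),(391,475)),("D",(231,80),(247,468))]:
    p,q=[cast("wrist",(x/3.6+150-.4,y/3.6+125-.4),.09,s)[:2] for x,y in (a,b)]
    e=p-q; print(nm,p,q,(p+q)/2,np.linalg.norm(e),np.arctan2(-e[0],e[1]))
E
```

```text
A [0.5746 0.3867] [0.5654 0.2794] [0.57   0.3331] 0.10771167899685093 -0.0856371444919607
B [0.5345 0.3913] [0.5254 0.2827] [0.5299 0.337 ] 0.10898042195006494 -0.083569448467188
C [0.4975 0.3944] [0.4861 0.2859] [0.4918 0.3401] 0.1090374326744863 -0.10461376604713137
D [0.4566 0.397 ] [0.4463 0.2913] [0.4515 0.3442] 0.10619212821884552 -0.09760148270588083
```

```bash
cat > go.py <<'E'
from h import *
import sys
np.set_printoptions(precision=2,suppress=True)
a=[float(x) for x in sys.argv[1:]]
s=manip.sense(); print("t",s["t"],"p",np.round(s["position"],4),"op",round(s["opening"],4),"f",s["ft_force"])
ang=a[3] if len(a)>3 else -.087
print("shift",shift(a[:3],s),"turn",np.round(turn(ang,s),3))
E
python3 go.py .570 .333 .062
```

```text
t 1.5333 p [0.51 0.34 0.2 ] op 0.0323 f [-0.41  0.48  0.05]
shift [-0.12 13.85  6.11] turn [0. 0. 0.]
```

>>> move_arm --pt "0 0 3 0 0 0 3.2" --pt "-0.1 1 6.1 0 0 0 3.2" --pt "-0.1 4 6.1 0 0 0 3.2" --pt "-0.1 7.5 6.1 0 0 0 3.2" --pt "-0.1 11 6.1 0 0 0 3.2" --pt "-0.1 13.9 6.1 0 0 0 3.2" --pt "-0.1 13.9 6.1 0 0 0 3.2" --pt "-0.1 13.9 6.1 0 0 0 3.2"

```text
t: 2.2
position: [0.5691, 0.3329, 0.0604]
orientation: [0.478, -0.48, 0.52, -0.52]
ft_force: [1.3, -0.1, -0.1]
opening: 0.0321
```

>>> move_arm --pt "0 0 0 0 0 0 0.5" --pt "0 0 0 0 0 0 0.5" --pt "0 0 0 0 0 0 0.5" --pt "0 0 0 0 0 0 0.5" --pt "0 0 0 0 0 0 0.5" --pt "0 0 0 0 0 0 0.5" --pt "0 -1 0 0 0 0 0.5" --pt "0 -2 0 0 0 0 0.5" --force 40

```text
t: 2.87
position: [0.5686, 0.3326, 0.0802]
orientation: [0.477, -0.481, 0.52, -0.52]
ft_force: [0.2, 0.8, -1.3]
opening: 0.0077
```

```bash
python3 st.py; python3 go.py .593 -.226 .175 0.039
```

```text
t 2.87 p [0.5686 0.3326 0.0802] f [ 0.2093  0.7553 -1.277 ] op 0.0077 jawang -0.082 j [ 0.4101  0.431   1.541  -0.0011  1.1743  0.4929]
t 2.8667 p [0.57 0.33 0.08] op 0.0077 f [ 0.21  0.76 -1.28]
shift [55.5  -9.33  6.99] turn [ 0.   -0.12  0.  ]
```

>>> move_arm --pt "0 -3 0 0 0 0 0.5" --pt "0 -6 0 0 0 0 0.5" --pt "1 -9.4 0.2 0 0 0 0.5" --pt "5 -9.4 0.7 0 0 0 0.5" --pt "9 -9.4 1.2 0 -0.02 0 0.5" --pt "13 -9.4 1.7 0 -0.04 0 0.5" --pt "17 -9.4 2.2 0 -0.06 0 0.5" --pt "20 -9.4 2.5 0 -0.06 0 0.5"

```text
t: 3.53
position: [0.5776, 0.1286, 0.1764]
orientation: [-0.493, 0.496, -0.505, 0.506]
ft_force: [1.6, -0.2, -0.4]
opening: 0.0075
```

```bash
python3 go.py .592 -.221 .175 0.039
```

```text
t 3.5333 p [0.58 0.13 0.18] op 0.0075 f [ 1.63 -0.23 -0.38]
shift [34.92  0.25  2.21] turn [ 0.   -0.06  0.  ]
```

>>> move_arm --pt "4.2 0 0.3 0 0 0 0.5" --pt "8.4 0 0.5 0 -0.02 0 0.5" --pt "12.6 0 0.8 0 -0.02 0 0.5" --pt "16.8 0 1.0 0 -0.04 0 0.5" --pt "21 0 1.3 0 -0.04 0 0.5" --pt "25 0 1.6 0 -0.06 0 0.5" --pt "29 0 1.9 0 -0.06 0 0.5" --pt "32 0 2.1 0 -0.06 0 0.5"

```text
t: 4.2
position: [0.5914, -0.1952, 0.179]
orientation: [-0.508, 0.511, -0.49, 0.492]
ft_force: [0.4, 0.7, -0.8]
opening: 0.008
```

```bash
python3 - <<'E'
from h import *
im=manip.grab_frame("top"); save(im[100:260,255:485],"t2"); im2=manip.grab_frame("scene"); 
a=cv2.resize(im[110:260,255:485],None,fx=3.4,fy=3.4,interpolation=2); save(a,"t2"); save(cv2.resize(im2[100:300,100:340],None,fx=3,fy=3,interpolation=2),"s2")
E
python3 go.py .592 -.221 .175 0.039
```

```text
t 4.3 p [ 0.59 -0.2   0.18] op 0.008 f [-0.16  0.04 -0.36]
shift [ 2.38  0.4  -0.02] turn [ 0.   -0.01  0.01]
```

View pics/t2.png

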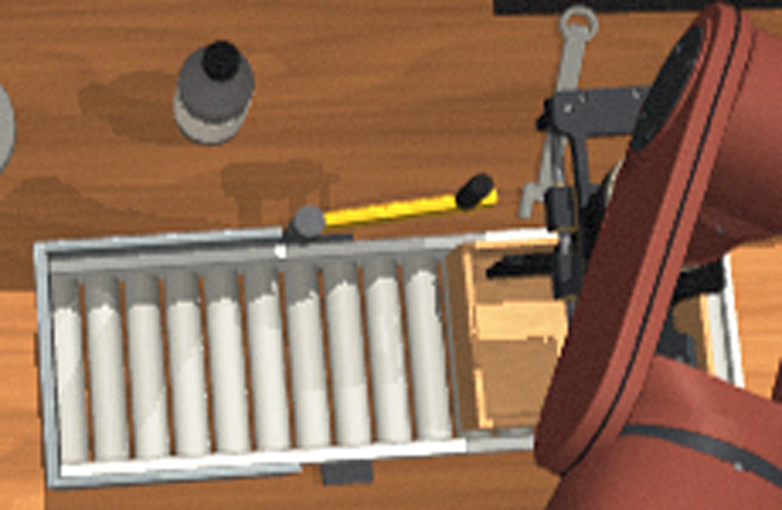

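View pics/s2.png

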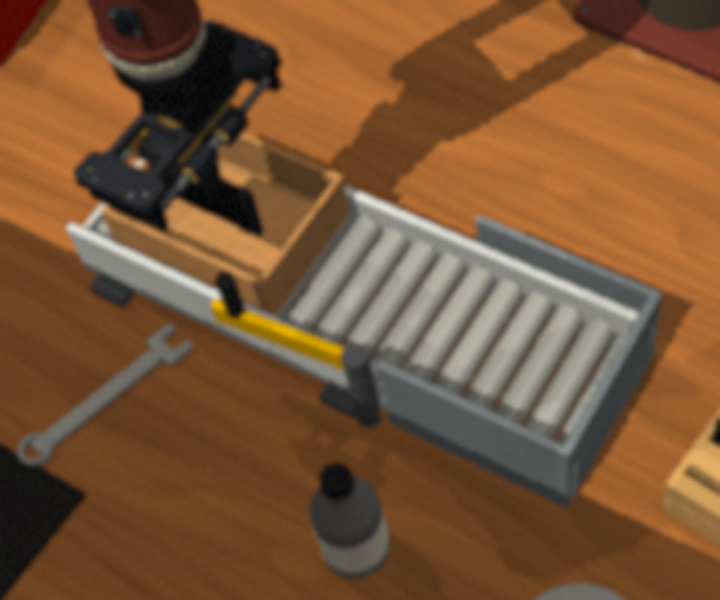

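```bash
python3 go.py .591 -.230 .093 0.039
```

```text
t 4.3 p [ 0.59 -0.2   0.18] op 0.008 f [-0.16  0.04 -0.36]
shift [ 3.23  8.61 -0.14] turn [ 0.   -0.01  0.01]
```

>>> move_arm --pt "3.2 0.5 -0.1 0 0 0 0.5" --pt "3.2 2.5 -0.1 0 0 0 0.5" --pt "3.2 4.5 -0.1 0 0 0 0.5" --pt "3.2 6.5 -0.1 0 0 0 0.5" --pt "3.2 7.8 -0.1 0 0 0 0.5" --pt "3.2 8.6 -0.1 0 0 0 0.5" --pt "3.2 8.6 -0.1 0 0 0 0.5" --pt "3.2 8.6 -0.1 0 0 0 0.5"

```text
t: 4.97
position: [0.5918, -0.2294, 0.0938]
orientation: [-0.507, 0.51, -0.49, 0.493]
ft_force: [0.2, -0.3, -1.0]
opening: 0.0078
```

```bash
python3 st.py
```

```text
t 4.97 p [ 0.5918 -0.2294  0.0938] f [ 0.2198 -0.336  -1.0255] op 0.0078 jawang 0.033 j [-0.4909  0.3584  1.6094 -0.0061  1.1714 -0.5217]
```

Lower slightly, open a little, rise straight.

>>> move_arm --pt "0 0.2 0 0 0 0 0.5" --pt "0 0.2 0 0 0 0 0.9" --pt "0 0.2 0 0 0 0 1.2" --pt "0 0.2 0 0 0 0 1.4" --pt "0 0.2 0 0 0 0 1.4" --pt "0 0.2 0 0 0 0 1.4" --pt "0 -1.5 0 0 0 0 1.4" --pt "0 -4.5 0 0 0 0 1.4"

```text
t: 5.63
position: [0.5889, -0.2277, 0.1348]
orientation: [-0.506, 0.511, -0.493, 0.49]
ft_force: [-0.6, 0.2, -0.0]
opening: 0.0139
```

```bash
python3 st.py;  python3 go.py .530 .3366 .175 
```

```text
t 5.63 p [ 0.5889 -0.2277  0.1348] f [-0.5537  0.2285 -0.0373] op 0.0139 jawang 0.033 j [-0.4907  0.3132  1.5839 -0.006   1.2506 -0.5218]
t 5.6333 p [ 0.59 -0.23  0.13] op 0.0139 f [-0.55  0.23 -0.04]
shift [-56.59  -4.09  -4.06] turn [0.01 0.12 0.  ]
```

>>> move_arm --pt "0 -3 0 0 0 0 1.4" --pt "-4 -4 -0.2 0 0 0 2" --pt "-8 -4 -0.5 0 0 0 3.2" --pt "-12 -4 -0.8 0 0 0 3.2" --pt "-16 -4 -1.1 0 0.03 0 3.2" --pt "-20 -4 -1.4 0 0.04 0 3.2" --pt "-24 -4 -1.7 0 0.05 0 3.2" --pt "-28 -4 -2 0 0.06 0 3.2"

```text
t: 6.3
position: [0.5595, 0.0533, 0.1747]
orientation: [0.491, -0.495, 0.508, -0.506]
ft_force: [1.0, 0.6, 0.6]
opening: 0.032
```

```bash
python3 go.py .530 .3366 .150; python3 - <<'E'
from h import *
im=manip.grab_frame("top"); save(cv2.resize(im[110:260,255:485],None,fx=3.4,fy=3.4,interpolation=2),"t3")
E
```

```text
t 6.3 p [0.56 0.05 0.17] op 0.032 f [0.98 0.6  0.62]
shift [-28.24   2.44  -3.72] turn [0.01 0.06 0.  ]
```

View pics/t3.png

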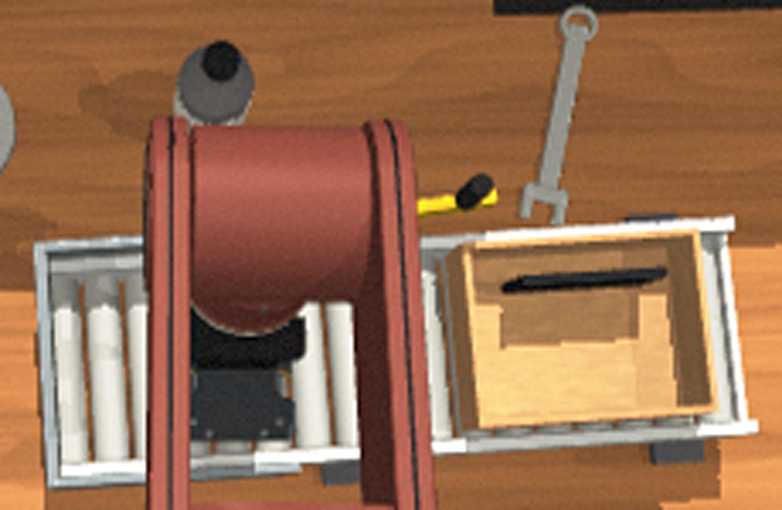

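The first vane stands inside the carton, spanning about (500–665, 280) in the crop, and the carton has not moved. On to B.

>>> move_arm --pt "-4 0 -0.5 0 0 0 3.2" --pt "-8 0 -1 0 0.02 0 3.2" --pt "-12 0 -1.6 0 0.03 0 3.2" --pt "-16 0 -2.1 0 0.04 0 3.2" --pt "-20 0 -2.6 0 0.05 0 3.2" --pt "-24 0 -3.2 0 0.06 0 3.2" --pt "-28.2 1 -3.7 0 0.06 0 3.2" --pt "-28.2 2.4 -3.7 0 0.06 0 3.2"

```text
t: 7.02
position: [0.5278, 0.3504, 0.1539]
orientation: [0.48, -0.479, 0.523, -0.516]
ft_force: [-0.4, -1.1, 0.3]
opening: 0.0317
```

```bash
python3 go.py .530 .3366 .0605
```

```text
t 7.0167 p [0.53 0.35 0.15] op 0.0317 f [-0.41 -1.08  0.27]
shift [1.43 9.33 0.37] turn [ 0.01  0.01 -0.01]
```

>>> move_arm --pt "1.4 1 0.3 0 0 0 3.2" --pt "1.4 1.5 0.3 0 0 0 3.2" --pt "1.4 3 0.3 0 0 0 3.2" --pt "1.4 5.5 0.3 0 0 0 3.2" --pt "1.4 7.8 0.3 0 0 0 3.2" --pt "1.4 9.3 0.3 0 0 0 3.2" --pt "1.4 9.3 0.3 0 0 0 3.2" --pt "1.4 9.3 0.3 0 0 0 3.2"

```text
t: 7.68
position: [0.5293, 0.3352, 0.0602]
orientation: [0.479, -0.479, 0.523, -0.517]
ft_force: [-0.2, 0.5, 0.7]
opening: 0.0321
```

```bash
python3 go.py .530 .3366 .0605; python3 st.py
```

```text
t 7.6833 p [0.53 0.34 0.06] op 0.0321 f [-0.19  0.51  0.71]
shift [-0.15 -0.03  0.06] turn [ 0.01  0.01 -0.01]
t 7.68 p [0.5293 0.3352 0.0602] f [-0.189   0.5139  0.7064] op 0.0321 jawang -0.082 j [0.4338 0.3844 1.6456 0.0099 1.1143 0.5111]
```

>>> move_arm --pt "0 0 0 0 0 0 0.5" --pt "0 0 0 0 0 0 0.5" --pt "0 0 0 0 0 0 0.5" --pt "0 0 0 0 0 0 0.5" --pt "0 0 0 0 0 0 0.5" --pt "0 0 0 0 0 0 0.5" --pt "0 -1.5 0 0 0 0 0.5" --pt "0 -4 0 0 0 0 0.5"

```text
t: 8.35
position: [0.5279, 0.3338, 0.0972]
orientation: [0.477, -0.481, 0.524, -0.516]
ft_force: [-0.2, 0.5, -0.5]
opening: 0.008
```

```bash
python3 st.py; python3 go.py .565 -.230 .175 0.039
```

```text
t 8.35 p [0.5279 0.3338 0.0972] f [-0.194   0.4882 -0.4731] op 0.008 jawang -0.082 j [0.4331 0.3384 1.6281 0.0089 1.1827 0.5114]
t 8.35 p [0.53 0.33 0.1 ] op 0.008 f [-0.19  0.49 -0.47]
shift [55.86 -8.06  8.22] turn [ 0.01 -0.12 -0.  ]
```

>>> move_arm --pt "0 -3 0 0 0 0 0.5" --pt "0.5 -6 0.2 0 0 0 0.5" --pt "3 -8 0.6 0 0 0 0.5" --pt "7 -8 1.1 0 0 0 0.5" --pt "11 -8 1.7 0 -0.02 0 0.5" --pt "15 -8 2.2 0 -0.04 0 0.5" --pt "19 -8 2.8 0 -0.05 0 0.5" --pt "23 -8 3.4 0 -0.06 0 0.5"

```text
t: 9.02
position: [0.5433, 0.0998, 0.1761]
orientation: [0.493, -0.496, 0.509, -0.501]
ft_force: [0.8, 0.1, 0.1]
opening: 0.0076
```

```bash
python3 go.py .565 -.230 .175 0.039
```

```text
t 9.0167 p [0.54 0.1  0.18] op 0.0076 f [0.75 0.14 0.11]
shift [32.93 -0.05  2.84] turn [ 0.01 -0.06 -0.  ]
```

>>> move_arm --pt "4.2 0 0.3 0 0 0 0.5" --pt "8.4 0 0.7 0 -0.02 0 0.5" --pt "12.6 0 1.0 0 -0.03 0 0.5" --pt "16.8 0 1.4 0.01 -0.04 0 0.5" --pt "21 0 1.8 0.01 -0.05 0 0.5" --pt "25 0 2.2 0.01 -0.06 0 0.5" --pt "29 0 2.5 0.01 -0.06 0 0.5" --pt "32.9 0 2.8 0.01 -0.06 0 0.5"

```text
t: 9.68
position: [0.5642, -0.2317, 0.1744]
orientation: [0.511, -0.509, 0.491, -0.489]
ft_force: [1.1, 0.0, -0.8]
opening: 0.0076
```

```bash
cat > pic.py <<'E'
from h import *
import sys
n=sys.argv[1]
im=manip.grab_frame("top"); im2=manip.grab_frame("scene")
c=np.zeros((600,800,3),np.uint8)
a=cv2.resize(im[150:260,270:485],None,fx=2.4,fy=2.4,interpolation=2)
b=cv2.resize(im2[120:300,110:410],(560,336),interpolation=2)
c[:a.shape[0],:a.shape[1]]=a; c[264:600,:560]=b
w=np.array([])
save(c,n)
E
python3 pic.py t4; python3 go.py .565 -.230 .093 0.039
```

```text
t 9.7833 p [ 0.56 -0.24  0.17] op 0.0075 f [ 0.2   0.24 -1.47]
shift [-0.55  8.14  0.11] turn [-0.   -0.01 -0.  ]
```

View pics/t4.png

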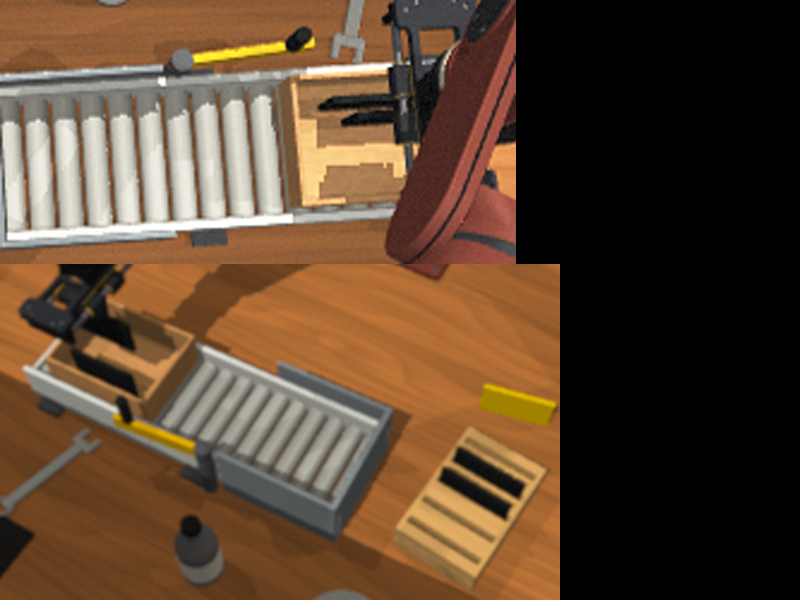

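```bash
python3 - <<'E'
from h import *
for p in [(503,284),(665,268)]: print(cast("top",(p[0]/3.4+255-.4,p[1]/3.4+110-.4),.12))
E
```

```text
[ 0.58692876 -0.16222604  0.12      ]
[ 0.59606989 -0.28488769  0.12      ]
```

>>> move_arm --pt "-0.5 0.5 -0.1 0 0 0 0.5" --pt "-0.5 2.5 -0.1 0 0 0 0.5" --pt "-0.5 4.5 -0.1 0 0 0 0.5" --pt "-0.5 6.3 -0.1 0 0 0 0.5" --pt "-0.5 7.5 -0.1 0 0 0 0.5" --pt "-0.5 8.2 -0.1 0 0 0 0.5" --pt "-0.5 8.2 -0.1 0 0 0 0.5" --pt "-0.5 8.2 -0.1 0 0 0 0.5"

```text
t: 10.45
position: [0.5633, -0.2298, 0.0927]
orientation: [0.509, -0.508, 0.491, -0.491]
ft_force: [0.0, 0.6, -0.9]
opening: 0.0075
```

```bash
python3 st.py
```

```text
t 10.45 p [ 0.5633 -0.2298  0.0927] f [ 0.0293  0.5671 -0.8693] op 0.0075 jawang 0.035 j [-0.5177  0.3037  1.6814  0.0017  1.1568 -0.5535]
```

>>> move_arm --pt "0 0.2 0 0 0 0 0.5" --pt "0 0.2 0 0 0 0 0.9" --pt "0 0.2 0 0 0 0 1.2" --pt "0 0.2 0 0 0 0 1.3" --pt "0 0.2 0 0 0 0 1.3" --pt "0 0.2 0 0 0 0 1.3" --pt "0 -1.5 0 0 0 0 1.3" --pt "0 -4.5 0 0 0 0 1.3"

```text
t: 11.12
position: [0.5605, -0.2284, 0.1339]
orientation: [-0.508, 0.509, -0.494, 0.488]
ft_force: [-0.4, 0.2, -0.2]
opening: 0.013
```

```bash
python3 st.py;  python3 go.py .4905 .340 .175 
```

```text
t 11.12 p [ 0.5605 -0.2284  0.1339] f [-0.361   0.2424 -0.1779] op 0.013 jawang 0.035 j [-0.5181  0.2565  1.6555  0.0017  1.2383 -0.5535]
t 11.1167 p [ 0.56 -0.23  0.13] op 0.013 f [-0.36  0.24 -0.18]
shift [-57.07  -3.74  -5.04] turn [ 0.01  0.12 -0.01]
```

>>> move_arm --pt "0 -3 0 0 0 0 1.3" --pt "-4 -4 -0.3 0 0 0 2" --pt "-8 -4 -0.6 0 0 0 3.2" --pt "-12 -4 -1 0 0 0 3.2" --pt "-16 -4 -1.4 0 0.03 0 3.2" --pt "-20 -4 -1.8 0 0.04 0 3.2" --pt "-24 -4 -2.1 0 0.05 0 3.2" --pt "-28 -4 -2.5 0 0.06 0 3.2"

```text
t: 11.78
position: [0.5256, 0.052, 0.1761]
orientation: [0.493, -0.493, 0.509, -0.504]
ft_force: [0.3, 0.4, -0.6]
opening: 0.0315
```

```bash
python3 go.py .4905 .340 .150; python3 pic.py t5
```

```text
t 11.7833 p [0.53 0.05 0.18] op 0.0315 f [ 0.28  0.43 -0.58]
shift [-28.68   2.8   -4.25] turn [ 0.01  0.06 -0.01]
```

View pics/t5.png

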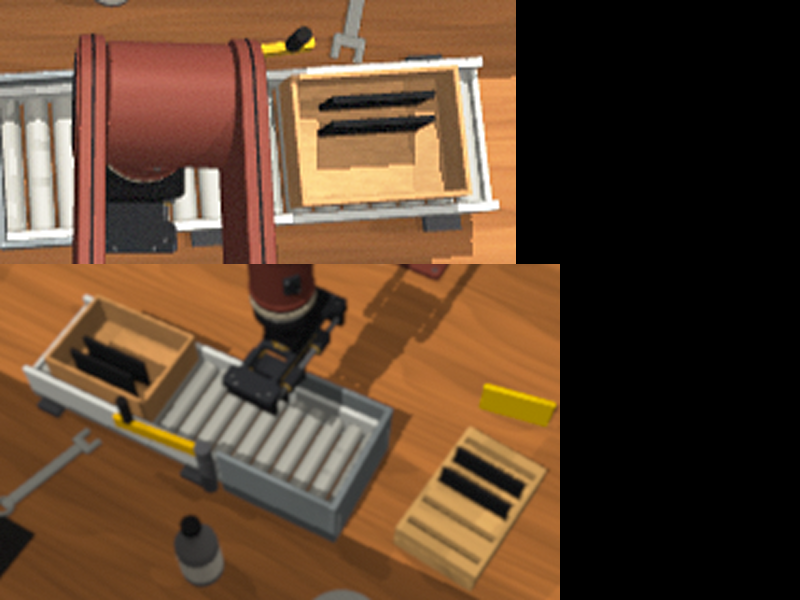

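Two vanes stand in the carton, at crop (375,100) and (375,125). The carton has not moved. On to C.

>>> move_arm --pt "-4 0 -0.6 0 0 0 3.2" --pt "-8 0 -1.2 0 0.02 0 3.2" --pt "-12 0 -1.8 0 0.03 0 3.2" --pt "-16 0 -2.4 0.01 0.04 0 3.2" --pt "-20 0 -3 0.01 0.05 -0.01 3.2" --pt "-24 0 -3.6 0.01 0.06 -0.01 3.2" --pt "-28.2 1 -4.2 0.01 0.06 -0.01 3.2" --pt "-28.7 2.4 -4.3 0.01 0.06 -0.01 3.2"

```text
t: 12.55
position: [0.4879, 0.3492, 0.1564]
orientation: [-0.483, 0.478, -0.518, 0.52]
ft_force: [-0.4, -0.9, 0.1]
opening: 0.0319
```

```bash
python3 go.py .4905 .340 .0605
```

```text
t 12.55 p [0.49 0.35 0.16] op 0.0319 f [-0.43 -0.94  0.08]
shift [0.92 9.59 0.27] turn [-0.01  0.01 -0.  ]
```

>>> move_arm --pt "0.9 1 0.2 0 0 0 3.2" --pt "0.9 1.5 0.2 0 0 0 3.2" --pt "0.9 3 0.2 0 0 0 3.2" --pt "0.9 5.5 0.2 0 0 0 3.2" --pt "0.9 7.8 0.2 0 0 0 3.2" --pt "0.9 9.6 0.2 0 0 0 3.2" --pt "0.9 9.6 0.2 0 0 0 3.2" --pt "0.9 9.6 0.2 0 0 0 3.2"

```text
t: 13.22
position: [0.4901, 0.3381, 0.06]
orientation: [-0.481, 0.479, -0.518, 0.52]
ft_force: [0.1, -0.7, 0.6]
opening: 0.0318
```

```bash
python3 st.py
```

```text
t 13.22 p [0.4901 0.3381 0.06  ] f [ 0.0859 -0.742   0.6147] op 0.0318 jawang -0.078 j [ 0.4726  0.3146  1.7372 -0.002   1.085   0.5518]
```

>>> move_arm --pt "0 0 0 0 0 0 0.5" --pt "0 0 0 0 0 0 0.5" --pt "0 0 0 0 0 0 0.5" --pt "0 0 0 0 0 0 0.5" --pt "0 0 0 0 0 0 0.5" --pt "0 0 0 0 0 0 0.5" --pt "0 -1.5 0 0 0 0 0.5" --pt "0 -4 0 0 0 0 0.5"

```text
t: 13.88
position: [0.488, 0.3369, 0.0971]
orientation: [-0.48, 0.48, -0.518, 0.52]
ft_force: [-0.1, -0.4, -1.7]
opening: 0.0076
```

```bash
python3 st.py; python3 go.py .537 -.230 .175 0.039
```

```text
t 13.88 p [0.488  0.3369 0.0971] f [-0.1207 -0.3618 -1.6523] op 0.0076 jawang -0.078 j [ 0.4727  0.2652  1.7201 -0.0026  1.1569  0.5519]
t 13.8833 p [0.49 0.34 0.1 ] op 0.0076 f [-0.12 -0.36 -1.65]
shift [56.15 -7.65  9.32] turn [-0.   -0.12  0.  ]
```

>>> move_arm --pt "0 -3 0 0 0 0 0.5" --pt "0.5 -6 0.2 0 0 0 0.5" --pt "3 -7.7 0.6 0 0 0 0.5" --pt "7 -7.7 1.2 0 0 0 0.5" --pt "11 -7.7 1.9 0 -0.02 0 0.5" --pt "15 -7.7 2.5 0 -0.04 0 0.5" --pt "19 -7.7 3.2 0 -0.05 0 0.5" --pt "23 -7.7 3.8 0 -0.06 0 0.5"

```text
t: 14.55
position: [0.5075, 0.1033, 0.1747]
orientation: [-0.495, 0.496, -0.503, 0.505]
ft_force: [1.1, -0.0, -1.4]
opening: 0.0078
```

```bash
python3 go.py .537 -.230 .175 0.039
```

```text
t 14.55 p [0.51 0.1  0.17] op 0.0078 f [ 1.11 -0.   -1.44]
shift [33.27  0.06  3.5 ] turn [-0.   -0.06  0.  ]
```

>>> move_arm --pt "4.2 0 0.4 0 0 0 0.5" --pt "8.4 0 0.8 0 -0.02 0 0.5" --pt "12.6 0 1.3 0 -0.03 0 0.5" --pt "16.8 0 1.7 0 -0.04 0 0.5" --pt "21 0 2.2 0 -0.05 0 0.5" --pt "25 0 2.7 0 -0.06 0 0.5" --pt "29 0 3.1 0 -0.06 0 0.5" --pt "32.9 0 3.5 0 -0.06 0 0.5"

```text
t: 15.22
position: [0.5367, -0.2283, 0.1755]
orientation: [-0.51, 0.511, -0.488, 0.49]
ft_force: [0.2, 0.9, -1.1]
opening: 0.0078
```

```bash
python3 pic.py t6; python3 go.py .536 -.230 .093 0.039
```

```text
t 15.3167 p [ 0.54 -0.23  0.18] op 0.0074 f [-0.34  1.08 -0.35]
shift [-0.26  8.25 -0.08] turn [-0.   -0.    0.01]
```

View pics/t6.png

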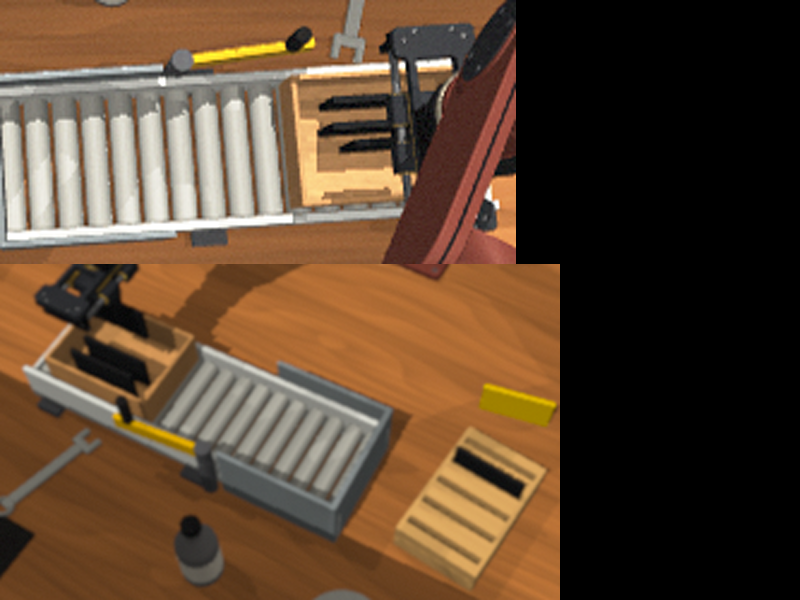

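The carton has not moved and vane C hangs over it, so I place it.

>>> move_arm --pt "-0.2 0.5 -0.1 0 0 0 0.5" --pt "-0.2 2.5 -0.1 0 0 0 0.5" --pt "-0.2 4.5 -0.1 0 0 0 0.5" --pt "-0.2 6.3 -0.1 0 0 0 0.5" --pt "-0.2 7.5 -0.1 0 0 0 0.5" --pt "-0.2 8.2 -0.1 0 0 0 0.5" --pt "-0.2 8.2 -0.1 0 0 0 0.5" --pt "-0.2 8.2 -0.1 0 0 0 0.5"

```text
t: 15.98
position: [0.5361, -0.2301, 0.0939]
orientation: [-0.509, 0.511, -0.489, 0.492]
ft_force: [0.2, -0.3, -1.2]
opening: 0.008
```

```bash
python3 st.py
```

```text
t 15.98 p [ 0.5361 -0.2301  0.0939] f [ 0.1772 -0.2798 -1.1589] op 0.008 jawang 0.039 j [-0.5384  0.2447  1.7517 -0.004   1.1412 -0.5754]
```

>>> move_arm --pt "0 0.3 0 0 0 0 0.5" --pt "0 0.3 0 0 0 0 0.9" --pt "0 0.3 0 0 0 0 1.2" --pt "0 0.3 0 0 0 0 1.3" --pt "0 0.3 0 0 0 0 1.3" --pt "0 0.3 0 0 0 0 1.3" --pt "0 -1.5 0 0 0 0 1.3" --pt "0 -4.5 0 0 0 0 1.3"

```text
t: 16.65
position: [0.5334, -0.2284, 0.1355]
orientation: [-0.508, 0.511, -0.491, 0.489]
ft_force: [0.5, -0.5, 0.1]
opening: 0.0131
```

```bash
python3 st.py;  python3 go.py .451 .3435 .175 
```

```text
t 16.65 p [ 0.5334 -0.2284  0.1355] f [ 0.5011 -0.4525  0.1196] op 0.0131 jawang 0.038 j [-0.5383  0.1949  1.7253 -0.0039  1.2253 -0.5754]
t 16.65 p [ 0.53 -0.23  0.14] op 0.0131 f [ 0.5  -0.45  0.12]
shift [-57.46  -3.97  -6.06] turn [0.01 0.12 0.  ]
```

>>> move_arm --pt "0 -3 0 0 0 0 1.3" --pt "-4 -4 -0.4 0 0 0 2" --pt "-8 -4 -0.8 0 0 0 3.2" --pt "-12 -4 -1.3 0 0 0 3.2" --pt "-16 -4 -1.7 0 0.03 0 3.2" --pt "-20 -4 -2.1 0 0.04 0 3.2" --pt "-24 -4 -2.6 0 0.05 0 3.2" --pt "-28 -4 -3 0 0.06 0 3.2"

```text
t: 17.32
position: [0.4922, 0.0519, 0.1758]
orientation: [0.493, -0.496, 0.506, -0.505]
ft_force: [0.6, -0.5, -0.2]
opening: 0.0318
```

```bash
python3 go.py .451 .3435 .150; python3 pic.py t7
```

```text
t 17.3167 p [0.49 0.05 0.18] op 0.0318 f [ 0.65 -0.46 -0.15]
shift [-29.06   2.56  -4.77] turn [0.   0.06 0.  ]
```

View pics/t7.png

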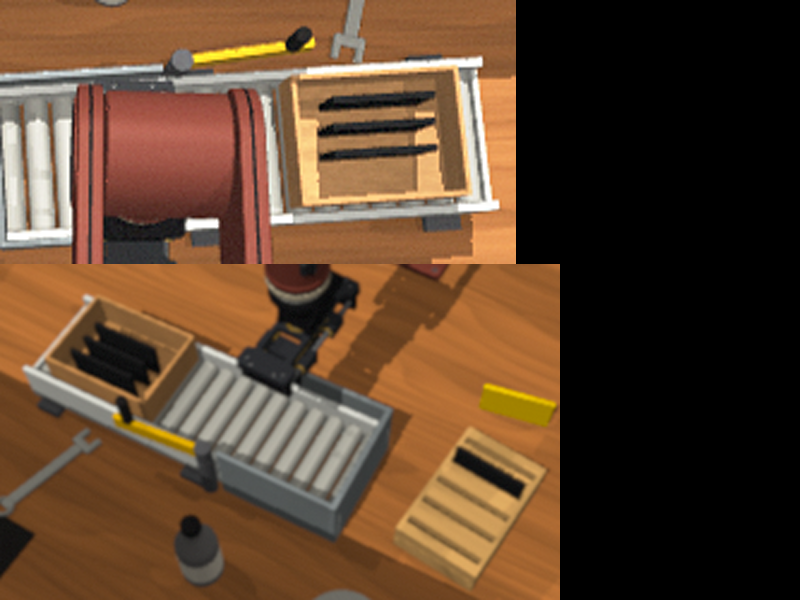

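Three vanes stand in the carton. The last one is D, in the slot at scene crop (490,470).

>>> move_arm --pt "-4 0 -0.7 0 0 0 3.2" --pt "-8 0 -1.4 0 0.02 0 3.2" --pt "-12 0 -2 0 0.03 0 3.2" --pt "-16 0 -2.7 0 0.04 0 3.2" --pt "-20 0 -3.4 0 0.05 0 3.2" --pt "-24 0 -4 0 0.06 0 3.2" --pt "-28.2 1 -4.7 0 0.06 0 3.2" --pt "-28.7 2.4 -4.8 0 0.06 0 3.2"

```text
t: 18.08
position: [0.4486, 0.3486, 0.154]
orientation: [0.483, -0.481, 0.52, -0.516]
ft_force: [1.1, -0.3, -0.6]
opening: 0.0319
```

```bash
python3 go.py .451 .3435 .0605
```

```text
t 18.0833 p [0.45 0.35 0.15] op 0.0319 f [ 1.11 -0.25 -0.61]
shift [0.54 9.35 0.3 ] turn [ 0.    0.01 -0.01]
```

>>> move_arm --pt "0.5 1 0.2 0 0 0 3.2" --pt "0.5 1.5 0.2 0 0 0 3.2" --pt "0.5 3 0.2 0 0 0 3.2" --pt "0.5 5.5 0.2 0 0 0 3.2" --pt "0.5 7.8 0.2 0 0 0 3.2" --pt "0.5 9.3 0.2 0 0 0 3.2" --pt "0.5 9.3 0.2 0 0 0 3.2" --pt "0.5 9.3 0.2 0 0 0 3.2"

```text
t: 18.75
position: [0.4503, 0.342, 0.0605]
orientation: [0.481, -0.481, 0.52, -0.517]
ft_force: [-0.6, 0.7, 1.0]
opening: 0.0323
```

>>> move_arm --pt "0 0 0 0 0 0 0.5" --pt "0 0 0 0 0 0 0.5" --pt "0 0 0 0 0 0 0.5" --pt "0 0 0 0 0 0 0.5" --pt "0 0 0 0 0 0 0.5" --pt "0 0 0 0 0 0 0.5" --pt "0 -1.5 0 0 0 0 0.5" --pt "0 -4 0 0 0 0 0.5"

```text
t: 19.42
position: [0.4486, 0.3406, 0.0978]
orientation: [0.479, -0.483, 0.52, -0.516]
ft_force: [-0.0, 0.4, -1.0]
opening: 0.0078
```

```bash
python3 st.py; python3 go.py .5105 -.230 .175 0.039
```

```text
t 19.42 p [0.4486 0.3406 0.0978] f [-0.0006  0.4403 -1.0496] op 0.0078 jawang -0.075 j [0.5066 0.2014 1.7951 0.0049 1.1509 0.5792]
t 19.4167 p [0.45 0.34 0.1 ] op 0.0078 f [-0.    0.44 -1.05]
shift [56.43 -7.82 10.37] turn [ 0.01 -0.11 -0.  ]
```

>>> move_arm --pt "0 -3 0 0 0 0 0.5" --pt "0.5 -6 0.2 0 0 0 0.5" --pt "3 -7.8 0.6 0 0 0 0.5" --pt "7 -7.8 1.3 0 0 0 0.5" --pt "11 -7.8 2.1 0 -0.02 0 0.5" --pt "15 -7.8 2.8 0 -0.04 0 0.5" --pt "19 -7.8 3.5 0 -0.05 0 0.5" --pt "23 -7.8 4.3 0 -0.06 0 0.5"

```text
t: 20.08
position: [0.4744, 0.1064, 0.1754]
orientation: [0.495, -0.498, 0.505, -0.501]
ft_force: [1.3, 0.0, -1.3]
opening: 0.0076
```

```bash
python3 go.py .5105 -.230 .175 0.039
```

```text
t 20.0833 p [0.47 0.11 0.18] op 0.0076 f [ 1.3   0.02 -1.32]
shift [33.59 -0.02  4.05] turn [ 0.01 -0.05 -0.  ]
```

>>> move_arm --pt "4.2 0 0.5 0 0 0 0.5" --pt "8.4 0 1 0 -0.02 0 0.5" --pt "12.6 0 1.5 0 -0.03 0 0.5" --pt "16.8 0 2 0 -0.04 0 0.5" --pt "21 0 2.5 0 -0.05 0 0.5" --pt "25 0 3 0.01 -0.05 0 0.5" --pt "29 0 3.5 0.01 -0.05 0 0.5" --pt "33 0 4 0.01 -0.05 0 0.5"

```text
t: 20.75
position: [0.5097, -0.2255, 0.1747]
orientation: [0.51, -0.508, 0.49, -0.491]
ft_force: [1.0, 0.2, -0.6]
opening: 0.0077
```

```bash
python3 pic.py t8; python3 go.py .5105 -.230 .093 0.039
```

```text
t 20.85 p [ 0.51 -0.23  0.17] op 0.0078 f [ 0.91  0.37 -1.31]
shift [0.06 8.18 0.02] turn [-0.   -0.01  0.  ]
```

View pics/t8.png

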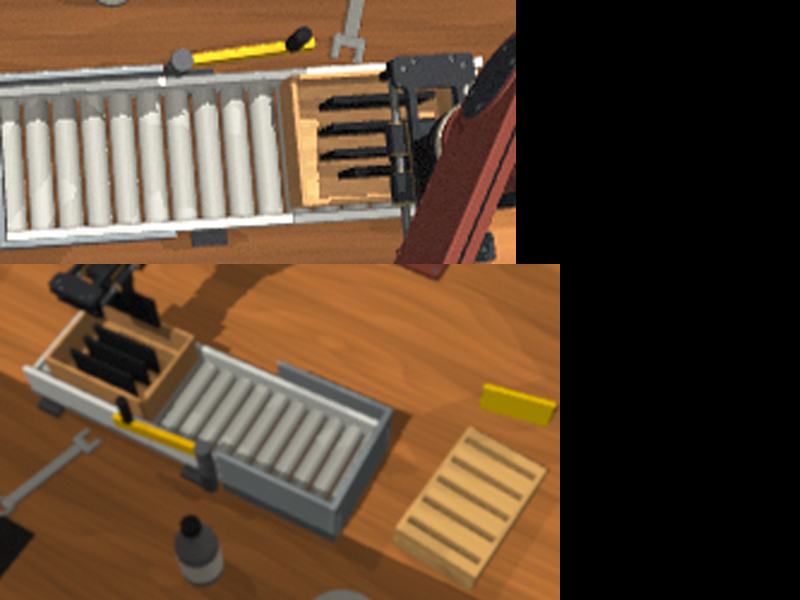

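>>> move_arm --pt "0 0.5 0 0 0 0 0.5" --pt "0 2.5 0 0 0 0 0.5" --pt "0 4.5 0 0 0 0 0.5" --pt "0 6.3 0 0 0 0 0.5" --pt "0 7.5 0 0 0 0 0.5" --pt "0 8.2 0 0 0 0 0.5" --pt "0 8.2 0 0 0 0 0.5" --pt "0 8.2 0 0 0 0 0.5"

```text
t: 21.52
position: [0.5106, -0.2289, 0.0931]
orientation: [0.509, -0.508, 0.49, -0.493]
ft_force: [0.0, -0.1, -1.0]
opening: 0.0081
```

```bash
python3 st.py
```

```text
t 21.52 p [ 0.5106 -0.2289  0.0931] f [ 0.0334 -0.1371 -0.9809] op 0.0081 jawang 0.033 j [-0.5628  0.1921  1.8159  0.0007  1.1294 -0.5957]
```

>>> move_arm --pt "0 0.2 0 0 0 0 0.5" --pt "0 0.2 0 0 0 0 0.8" --pt "0 0.2 0 0 0 0 1.1" --pt "0 0.2 0 0 0 0 1.2" --pt "0 0.2 0 0 0 0 1.2" --pt "0 0.2 0 0 0 0 1.2" --pt "0 -1 0 0 0 0 1.2" --pt "0 -4 0 0 0 0 1.2"

```text
t: 22.18
position: [0.5075, -0.2271, 0.1297]
orientation: [-0.508, 0.508, -0.493, 0.49]
ft_force: [0.4, 0.3, -0.0]
opening: 0.0117
```

```bash
python3 st.py;  python3 go.py .5585 -.345 .19 1.61; python3 go.py .5585 -.345 .19 0.039 
```

```text
t 22.18 p [ 0.5075 -0.2271  0.1297] f [ 0.4012  0.2641 -0.0014] op 0.0117 jawang 0.032 j [-0.563   0.1457  1.7932  0.0007  1.2071 -0.5956]
t 22.1833 p [ 0.51 -0.23  0.13] op 0.0117 f [ 0.4   0.26 -0.  ]
shift [11.93 -6.08  4.69] turn [0.01 1.56 0.  ]
t 22.1833 p [ 0.51 -0.23  0.13] op 0.0117 f [ 0.4   0.26 -0.  ]
shift [11.93 -6.08  4.69] turn [ 0.   -0.01 -0.  ]
```

>>> move_arm --pt "0 -3 0 0 0 0 1.2" --pt "0 -6 0 0 0 0 0" --pt "3 -6.5 1.5 0 0.1 0 0" --pt "7 -6.5 3 0 0.2 0 0" --pt "11 -6.5 4.8 0 0.32 0 0" --pt "11 -6.5 4.8 0 0.44 0 0" --pt "11 -6.5 4.8 0 0.56 0 0" --pt "11 -6.5 4.8 0 0.68 0 0"

```text
t: 22.85
position: [0.5593, -0.3367, 0.1944]
orientation: [0.312, -0.313, 0.636, -0.633]
ft_force: [-0.4, -0.1, 0.1]
opening: 0.0002
```

```bash
python3 go.py .5573 -.345 .19 1.61
```

```text
t 22.85 p [ 0.56 -0.34  0.19] op 0.0002 f [-0.43 -0.08  0.07]
shift [0.78 0.44 0.35] turn [0.01 0.88 0.  ]
```

>>> move_arm --pt "0.8 0 0.4 0 0.12 0 0" --pt "0.8 0 0.4 0 0.24 0 0" --pt "0.8 0 0.4 0 0.36 0 0" --pt "0.8 0 0.4 0 0.48 0 0" --pt "0.8 0 0.4 0 0.6 0 0" --pt "0.8 0 0.4 0 0.72 0 0" --pt "0.8 0 0.4 0 0.82 0 0" --pt "0.8 0 0.4 0 0.88 0 0"

```text
t: 23.52
position: [0.5577, -0.3456, 0.1955]
orientation: [0.01, -0.012, 0.708, -0.706]
ft_force: [-0.3, -0.9, -0.0]
opening: 0.0004
```

```bash
python3 pic.py t9; python3 go.py .5573 -.345 .085 1.61
```

```text
t 23.6167 p [ 0.56 -0.35  0.2 ] op 0.0006 f [0.16 0.38 0.25]
shift [ 0.   11.04 -0.03] turn [ 0. -0.  0.]
```

View pics/t9.png

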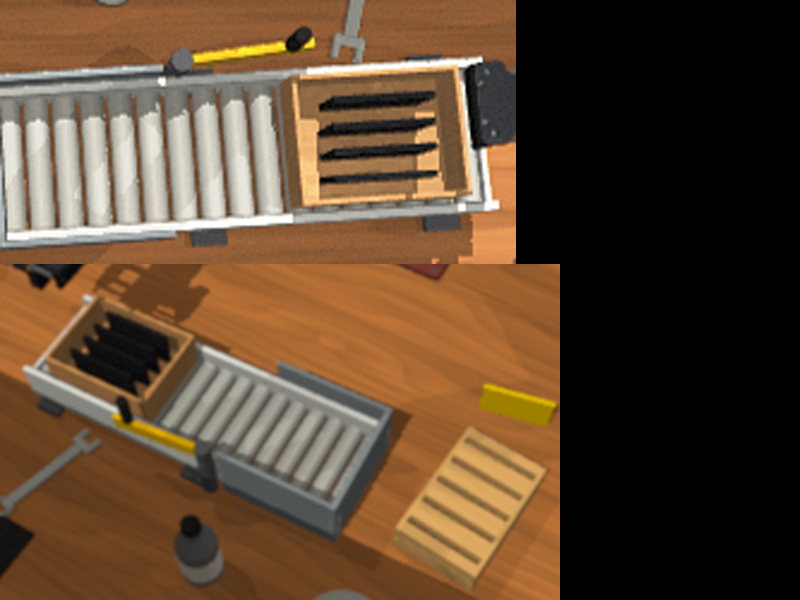

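>>> move_arm --pt "0 2.5 0 0 0 0 0" --pt "0 5.5 0 0 0 0 0" --pt "0 8.5 0 0 0 0 0" --pt "0 10.5 0 0 0 0 0" --pt "0 11.2 0 0 0 0 0" --pt "0 11.2 0.5 0 0 0 0" --pt "0 11.2 1 0 0 0 0" --pt "0 11.2 1.5 0 0 0 0"

```text
t: 24.28
position: [0.5592, -0.362, 0.086]
orientation: [0.013, -0.013, 0.707, -0.707]
ft_force: [-0.2, 0.2, -0.4]
opening: 0.0001
```

>>> move_arm --pt "0 0 0.5 0 0 0 0" --pt "0 0 1.2 0 0 0 0" --pt "0 0 2.2 0 0 0 0" --pt "0 0 3.2 0 0 0 0" --pt "0 0 4.2 0 0 0 0" --pt "0 0 5.2 0 0 0 0" --pt "0 0 6.2 0 0 0 0" --pt "0 0 7.2 0 0 0 0"

```text
t: 24.95
position: [0.5617, -0.4351, 0.0857]
orientation: [0.012, -0.013, 0.707, -0.707]
ft_force: [-0.2, 0.1, 0.1]
opening: 0.0006
```

```bash
python3 st.py; python3 go.py .5447 -.018 .084 1.61; python3 pic.py t10
```

```text
t 24.95 p [ 0.5617 -0.4351  0.0857] f [-0.2465  0.1175  0.0648] op 0.0006 jawang -1.535 j [-0.77    0.5347  1.3858  0.      1.2217  0.7651]
t 24.95 p [ 0.56 -0.44  0.09] op 0.0006 f [-0.25  0.12  0.06]
shift [  0.2    0.19 -41.74] turn [ 0. -0.  0.]
```

View pics/t10.png

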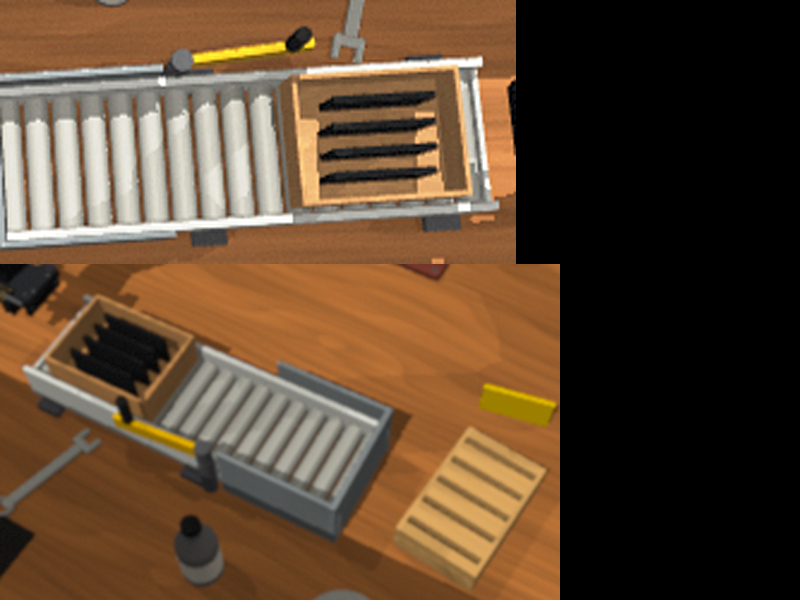

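>>> move_arm --pt "0 0 -2.5 0 0 0 0" --pt "0 0 -5.5 0 0 0 0" --pt "0 0 -8 0 0 0 0" --pt "0 0 -9.5 0 0 0 0" --pt "0 0 -10.3 0 0 0 0" --pt "0 0 -11 0 0 0 0" --pt "0 0 -12 0 0 0 0" --pt "0 0 -13 0 0 0 0"

```text
t: 25.72
position: [0.5573, -0.3068, 0.0862]
orientation: [-0.012, 0.012, -0.706, 0.708]
ft_force: [0.6, -2.9, 0.1]
opening: 0.0003
```

```bash
python3 st.py; python3 go.py .5447 -.018 .084 1.61; python3 pic.py t11
```

```text
t 25.72 p [ 0.5573 -0.3068  0.0862] f [ 0.5638 -2.9267  0.1144] op 0.0003 jawang -1.537 j [-0.6266  0.3705  1.6093 -0.0011  1.16    0.9112]
t 25.7167 p [ 0.56 -0.31  0.09] op 0.0003 f [ 0.56 -2.93  0.11]
shift [  0.29   0.16 -28.91] turn [-0.   -0.01 -0.  ]
```

View pics/t11.png

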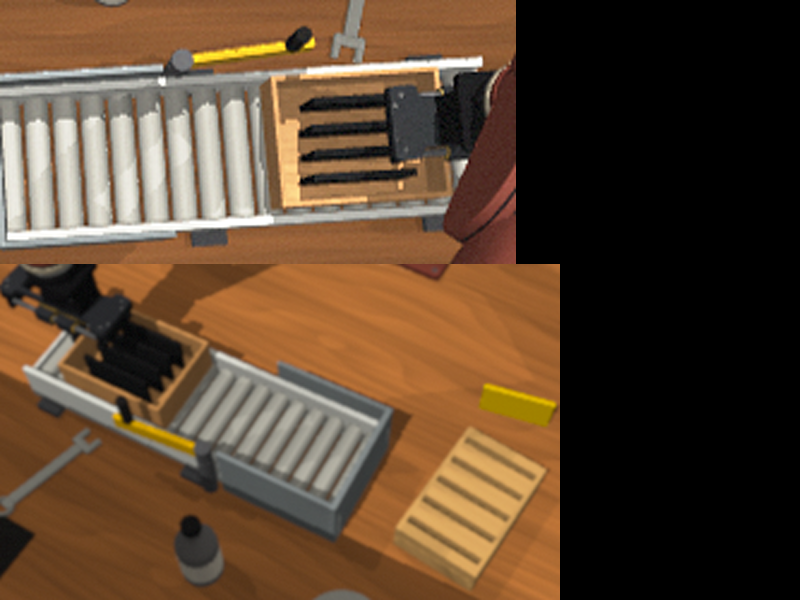

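>>> move_arm --pt "0 0 -1.2 0 0 0 0" --pt "0 0 -2.5 0 0 0 0" --pt "0 0 -3.8 0 0 0 0" --pt "0.1 0 -5.1 0 0 0 0" --pt "0.1 0 -6.4 0 0 0 0" --pt "0.1 0 -7.7 0 0 0 0" --pt "0.1 0 -9 0 0 0 0" --pt "0.1 0 -10.3 0 0 0 0"

```text
t: 26.48
position: [0.5525, -0.2007, 0.086]
orientation: [0.012, -0.012, 0.707, -0.707]
ft_force: [0.5, -2.2, 1.2]
opening: 0.0004
```

```bash
python3 st.py; python3 go.py .5447 -.018 .084 1.61
```

```text
t 26.48 p [ 0.5525 -0.2007  0.086 ] f [ 0.4768 -2.2318  1.2359] op 0.0004 jawang -1.536 j [-0.4826  0.267   1.7412  0.0002  1.1335  1.0529]
t 26.4833 p [ 0.55 -0.2   0.09] op 0.0004 f [ 0.48 -2.23  1.24]
shift [  0.14   0.2  -18.28] turn [ 0. -0. -0.]
```

>>> move_arm --pt "0 0 -1.2 0 0 0 0" --pt "0 0 -2.5 0 0 0 0" --pt "0 0 -3.8 0 0 0 0" --pt "0.1 0 -5.1 0 0 0 0" --pt "0.1 0 -6.4 0 0 0 0" --pt "0.1 0 -7.7 0 0 0 0" --pt "0.1 0 -9 0 0 0 0" --pt "0.1 0 -10.3 0 0 0 0"

```text
t: 27.15
position: [0.5477, -0.0965, 0.086]
orientation: [0.012, -0.012, 0.707, -0.707]
ft_force: [0.2, -2.5, 1.2]
opening: 0.0007
```

```bash
python3 go.py .5447 -.018 .084 1.61; python3 pic.py t12
```

```text
t 27.15 p [ 0.55 -0.1   0.09] op 0.0007 f [ 0.2  -2.53  1.24]
shift [ 0.02  0.21 -7.86] turn [ 0. -0.  0.]
```

View pics/t12.png

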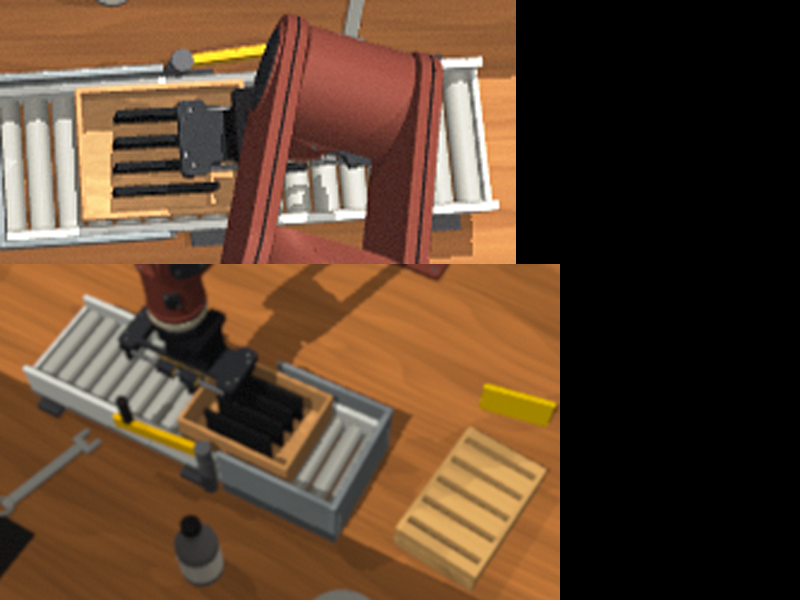

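Rolling straight, vanes still standing. I slow down for the last 8 cm.

>>> move_arm --pt "0 0 -1 0 0 0 0" --pt "0 0 -2 0 0 0 0" --pt "0 0 -3 0 0 0 0" --pt "0 0 -4 0 0 0 0" --pt "0 0 -4.8 0 0 0 0" --pt "0 0 -5.6 0 0 0 0" --pt "0 0 -6.2 0 0 0 0" --pt "0 0 -6.8 0 0 0 0"

```text
t: 27.92
position: [0.5444, -0.0263, 0.0856]
orientation: [0.013, -0.014, 0.708, -0.706]
ft_force: [0.9, -1.1, -0.4]
opening: 0.0004
```

```bash
python3 st.py; python3 go.py .5447 -.018 .084 1.61
```

```text
t 27.92 p [ 0.5444 -0.0263  0.0856] f [ 0.9257 -1.0514 -0.364 ] op 0.0004 jawang -1.533 j [-0.194   0.1744  1.8525  0.0018  1.117   1.3385]
t 27.9167 p [ 0.54 -0.03  0.09] op 0.0004 f [ 0.93 -1.05 -0.36]
shift [-0.06  0.16 -0.83] turn [ 0. -0.  0.]
```

>>> move_arm --pt "0 0 -0.2 0 0 0 0" --pt "0 0 -0.4 0 0 0 0" --pt "0 0 -0.6 0 0 0 0" --pt "0 0 -0.8 0 0 0 0" --pt "0 0 -0.9 0 0 0 0" --pt "0 0 -1.0 0 0 0 0" --pt "0 0 -1.1 0 0 0 0" --pt "0 0 -1.1 0 0 0 0"

```text
t: 28.58
position: [0.544, -0.0152, 0.0855]
orientation: [0.013, -0.014, 0.708, -0.706]
ft_force: [0.4, -0.9, 0.2]
opening: 0.0005
```

>>> move_arm --pt "0 0 -0.1 0 0 0 0" --pt "0 0 -0.2 0 0 0 0" --pt "0 0 -0.3 0 0 0 0" --pt "0 0 -0.4 0 0 0 0" --pt "0 0 -0.5 0 0 0 0" --pt "0 0 -0.6 0 0 0 0" --pt "0 0 -0.7 0 0 0 0" --pt "0 0 -0.7 0 0 0 0"

```text
t: 29.25
position: [0.5456, -0.0137, 0.0865]
orientation: [-0.014, 0.012, -0.705, 0.709]
ft_force: [2.6, -22.2, -2.7]
opening: 0.0006
```

```bash
python3 st.py; python3 pic.py t13
```

```text
t 29.25 p [ 0.5456 -0.0137  0.0865] f [  2.6313 -22.1568  -2.6982] op 0.0006 jawang -1.534 j [-0.1655  0.1714  1.8538 -0.0072  1.1133  1.3714]
```

View pics/t13.png

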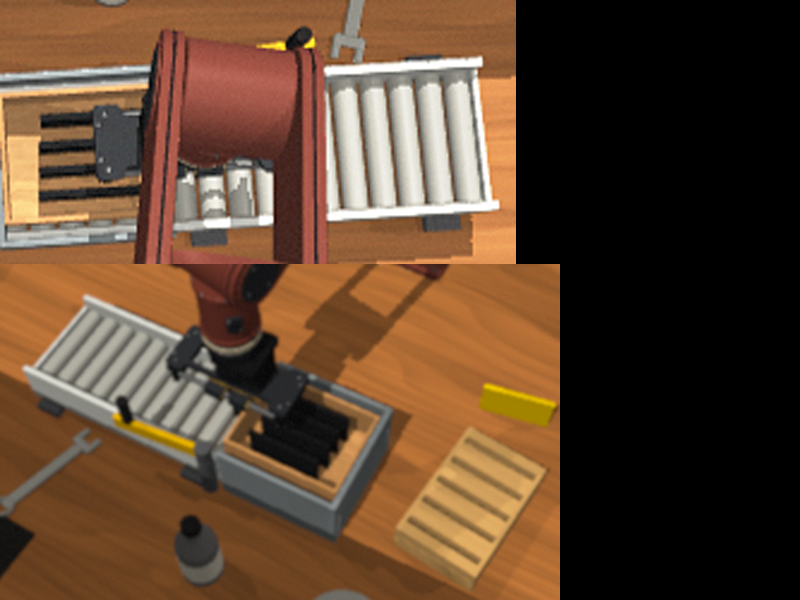

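The force rose to 22 N at y = -0.0137, so the carton is on the stop. I back off, rise and look.

>>> move_arm --pt "0 0 0.3 0 0 0 0" --pt "0 0 0.8 0 0 0 0" --pt "0 0 1.5 0 0 0 0" --pt "0 0 2.5 0 0 0 0" --pt "0 0 4 0 0 0 0" --pt "0 -3 6 0 0 0 0" --pt "0 -6.5 8 0 0 0 1" --pt "0 -10 10 0 0 0 2"

```text
t: 30.02
position: [0.5479, -0.1133, 0.1871]
orientation: [-0.013, 0.014, -0.705, 0.709]
ft_force: [1.4, -0.5, 0.7]
opening: 0.0075
```

```bash
python3 st.py; python3 pic.py t14; python3 - <<'E'
from h import *
im=manip.grab_frame("top"); save(cv2.resize(im[140:250,260:420],None,fx=5,fy=5,interpolation=2),"t14b")
E
```

```text
t 30.02 p [ 0.5479 -0.1133  0.1871] f [ 1.4341 -0.4684  0.7365] op 0.0075 jawang -1.533 j [-0.3418  0.0924  1.7379 -0.0052  1.3106  1.1927]
```

View pics/t14b.png

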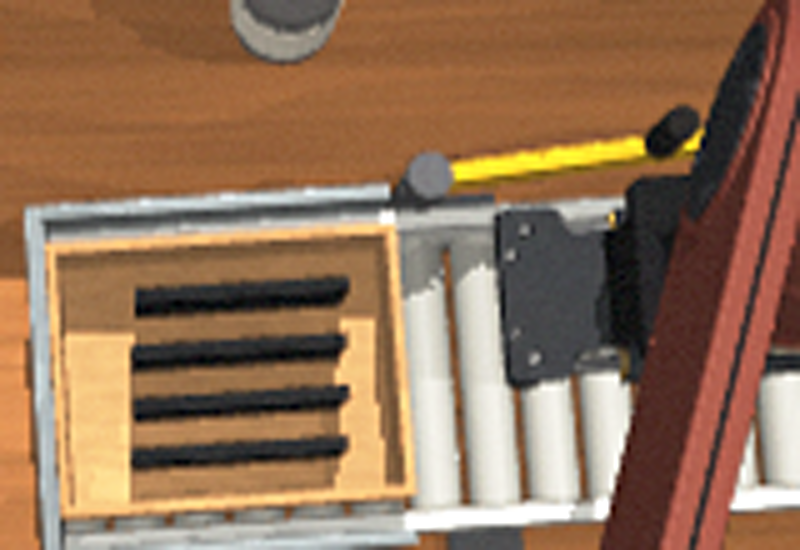

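View pics/t14.png

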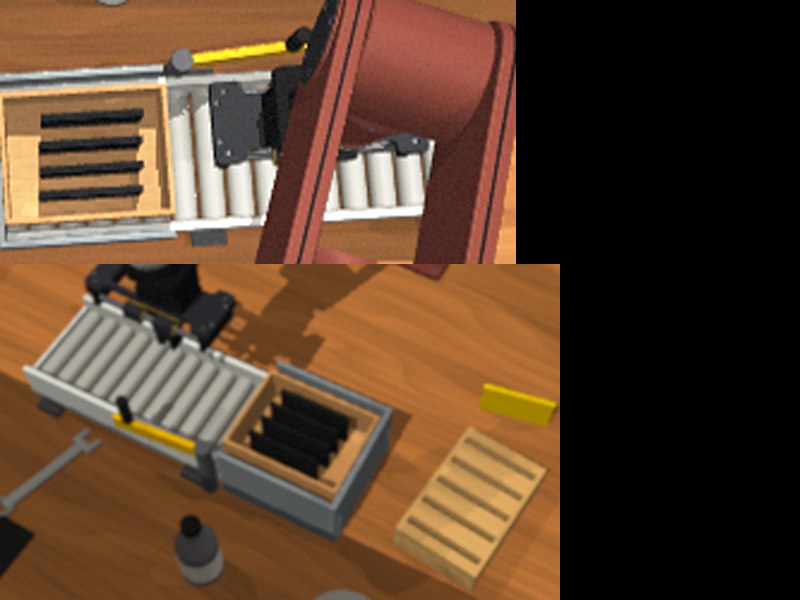

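```bash
python3 - <<'E'
from h import *
from scipy.optimize import least_squares
np.set_printoptions(precision=4,suppress=True)
def tr(X): 
    d=X[:2]-np.array([.545,-.023]); return np.array([d@[.99924,.039],d@[-.039,.99924]])
c=lambda x,y:(x/5+260-.4,y/5+140-.4)
for n,p,z in [("trail+",(393,225),.115),("trail-",(412,492),.115),("lead+",(52,243),.115),("lead-",(68,513),.115),("post",(684,120),.166)]:
    X=cast("top",c(*p),z); print(n,X,tr(X))
print(cast("scene",(175.9,193.4),.166))
s=manip.sense()
im=manip.grab_frame("wrist"); save(im,"w2")
E
python3 go.py .654 -.140 .20 -1.533
```

```text
trail+ [0.6139 0.0005 0.115 ] [0.0698 0.0208]
trail- [ 0.4768 -0.0037  0.115 ] [-0.0674  0.0219]
lead+ [0.6089 0.1756 0.115 ] [0.0716 0.196 ]
lead- [0.4706 0.1703 0.115 ] [-0.0668  0.1961]
post [ 0.6538 -0.1388  0.166 ] [ 0.1042 -0.12  ]
[ 0.6541 -0.132   0.166 ]
t 30.2167 p [ 0.55 -0.11  0.19] op 0.0178 f [-0.26 -0.56 -0.58]
shift [-10.32  -1.07   2.99] turn [-0.01 -0.   -0.  ]
```

View pics/w2.png

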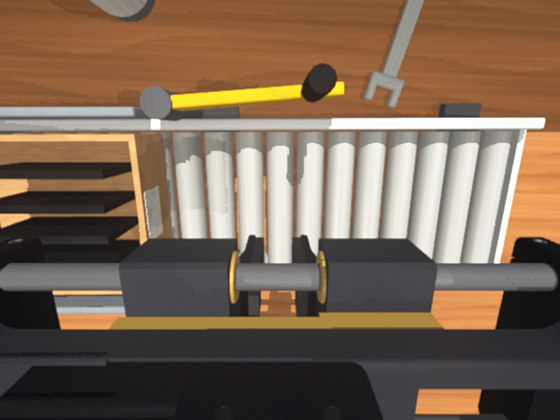

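```bash
python3 - <<'E'
from h import *
s=manip.sense(); print(cast("wrist",(322,77),.166,s)); print(shift([.654,-.138,.20],s))
E
```

```text
[ 0.65186159 -0.13571117  0.166     ]
[-10.3308321   -1.07535986   2.78756968]
```

>>> move_arm --pt "-2.5 -1.2 0.7 0 0 0 3" --pt "-6 -1.2 1.7 0 0 0 5" --pt "-9 -1.2 2.5 0 0 0 5" --pt "-10.2 -1.2 2.7 0 0 0 5" --pt "-10.2 -1.2 2.7 0 0 0 5" --pt "-10.2 -1.2 2.7 0 0 0 5" --pt "-10.2 -1.2 2.7 0 0 0 5" --pt "-10.2 -1.2 2.7 0 0 0 5"

```text
t: 30.88
position: [0.6514, -0.1365, 0.2004]
orientation: [-0.014, 0.012, -0.705, 0.709]
ft_force: [-1.1, 0.6, 0.0]
opening: 0.0496
```

```bash
python3 go.py .653 -.137 .128 -1.533;  python3 - <<'E'
from h import *
s=manip.sense(); im=manip.grab_frame("wrist"); save(im,"w3"); print(proj("wrist",[.653,-.137,.166],s)); im=manip.grab_frame("scene"); save(cv2.resize(im[140:260,100:260],None,fx=4,fy=4,interpolation=2),"s3")
E
```

```text
t 30.8833 p [ 0.65 -0.14  0.2 ] op 0.0496 f [-1.14  0.55  0.04]
shift [-0.14  7.24  0.01] turn [-0.01 -0.   -0.  ]
[278.88951667 231.75287233]
```

View pics/w3.png

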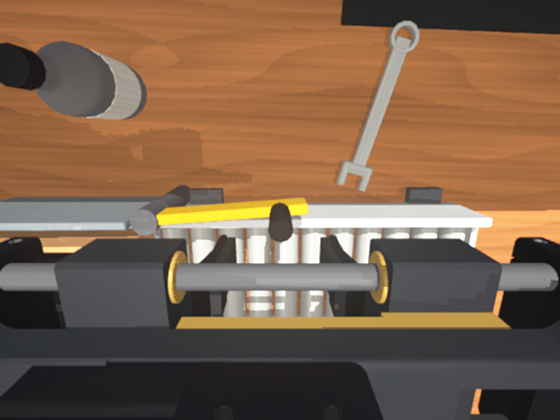

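View pics/s3.png

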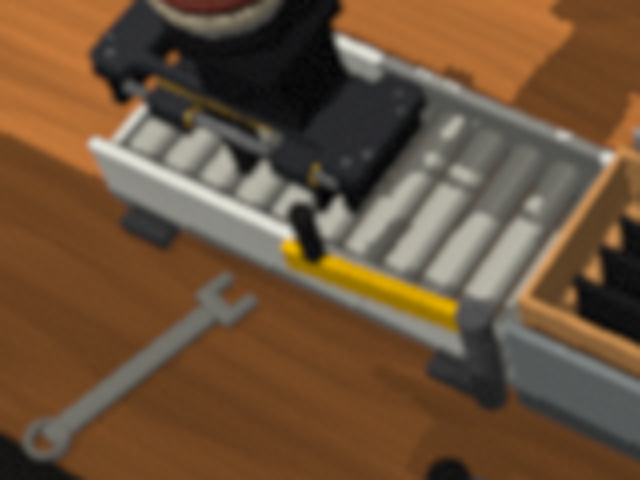

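The post shows between the open fingers, at wrist (281,230), matching the prediction of (279,232). I descend and pinch.

>>> move_arm --pt "-0.1 2 0 0 0 0 5" --pt "-0.1 4 0 0 0 0 5" --pt "-0.1 6 0 0 0 0 5" --pt "-0.1 7.2 0 0 0 0 5" --pt "-0.1 7.2 0 0 0 0 5" --pt "-0.1 7.2 0 0 0 0 3" --pt "-0.1 7.2 0 0 0 0 1.5" --pt "-0.1 7.2 0 0 0 0 1.5" --force 20

```text
t: 31.65
position: [0.6543, -0.1376, 0.1313]
orientation: [-0.015, 0.01, -0.704, 0.71]
ft_force: [-0.2, -0.2, -0.2]
opening: 0.0373
```

>>> move_arm --pt "0 0 0 0 0 0 1.2" --pt "0 0 0 0 0 0 1.2" --pt "0 0 0 0 0 0 1.2" --pt "0 0 0 0 0 0 1.2" --pt "0 0 0 0 0 0 1.2" --pt "0 0 0 0 0 0 1.2" --pt "0 0 0 0 0 0 1.2" --pt "0 0 0 0 0 0 1.2" --force 20

```text
t: 32.32
position: [0.655, -0.1386, 0.1325]
orientation: [-0.016, 0.009, -0.704, 0.71]
ft_force: [0.1, -5.3, 5.5]
opening: 0.0172
```

```bash
python3 st.py; cat > gate.py <<'E'
from h import *
np.set_printoptions(precision=2,suppress=True)
s=manip.sense()
o=np.array([.545,-.023]); X=np.array([.99924,.039]);Y=np.array([-.039,.99924])
piv=o+.095*X
v=s["position"][:2]-piv; q0=np.arctan2(-v@X,-v@Y); print("q",q0,"r",np.linalg.norm(v),"p",np.round(s["position"],4))
r=.12
p0=s["position"]-np.r_[piv+r*(-np.sin(q0)*X-np.cos(q0)*Y),0]
for q in np.linspace(q0,np.pi/2,17)[1:]:
    t=np.r_[piv+r*(-np.sin(q)*X-np.cos(q)*Y),s["position"][2]]+np.r_[p0[:2],0]
    print(round(q,3),shift(t,s))
E
python3 gate.py
```

```text
t 32.32 p [ 0.655  -0.1386  0.1325] f [ 0.1225 -5.316   5.5384] op 0.0172 jawang -1.535 j [-0.3231  0.3875  1.4935 -0.0064  1.2488  1.2142]
q -0.0866875639089144 r 0.12029867929736053 p [ 0.66 -0.14  0.13]
0.017 [ 1.24 -0.01  0.05]
0.12 [ 2.48 -0.02 -0.03]
0.224 [ 3.71 -0.04 -0.24]
0.328 [ 4.9  -0.05 -0.58]
0.431 [ 6.06 -0.06 -1.03]
0.535 [ 7.16 -0.08 -1.61]
0.638 [ 8.2  -0.1  -2.29]
0.742 [ 9.16 -0.11 -3.08]
0.846 [10.03 -0.13 -3.96]
0.949 [10.81 -0.14 -4.93]
1.053 [11.49 -0.16 -5.97]
1.156 [12.05 -0.18 -7.08]
1.26 [12.49 -0.19 -8.24]
1.364 [12.81 -0.21 -9.44]
1.467 [ 13.01  -0.22 -10.67]
1.571 [ 13.08  -0.23 -11.91]
```

>>> move_arm --pt "1.2 0 0 0 0 0 1.2" --pt "2.4 0 0 0 0 0 1.2" --pt "3.7 0 -0.2 0 0 0 1.2" --pt "4.9 0 -0.6 0 0 0 1.2" --pt "6.1 0 -1 0 0 0 1.2" --pt "7.2 0 -1.6 0 0 0 1.2" --pt "8.2 0 -2.3 0 0 0 1.2" --pt "9.2 0 -3.1 0 0 0 1.2"

```text
t: 32.98
position: [0.5612, -0.1141, 0.1323]
orientation: [-0.015, 0.009, -0.702, 0.712]
ft_force: [-5.3, -14.2, 7.8]
opening: 0.0175
```

```bash
python3 st.py; python3 gate.py; python3 pic.py t15
```

```text
t 32.98 p [ 0.5612 -0.1141  0.1323] f [ -5.2887 -14.1915   7.8478] op 0.0175 jawang -1.536 j [-0.3314  0.1685  1.7622 -0.0124  1.1974  1.2093]
q 0.731775210251154 r 0.1232659333609504 p [ 0.56 -0.11  0.13]
0.784 [ 0.46 -0.01 -0.43]
0.837 [ 0.89 -0.02 -0.88]
0.889 [ 1.31 -0.03 -1.36]
0.942 [ 1.69 -0.04 -1.86]
0.994 [ 2.05 -0.05 -2.37]
1.046 [ 2.38 -0.07 -2.91]
1.099 [ 2.69 -0.08 -3.46]
1.151 [ 2.96 -0.09 -4.03]
1.204 [ 3.2  -0.1  -4.61]
1.256 [ 3.42 -0.11 -5.2 ]
1.309 [ 3.6  -0.12 -5.8 ]
1.361 [ 3.75 -0.13 -6.41]
1.413 [ 3.86 -0.14 -7.03]
1.466 [ 3.95 -0.15 -7.65]
1.518 [ 4.   -0.16 -8.28]
1.571 [ 4.02 -0.17 -8.91]
```

View pics/t15.png

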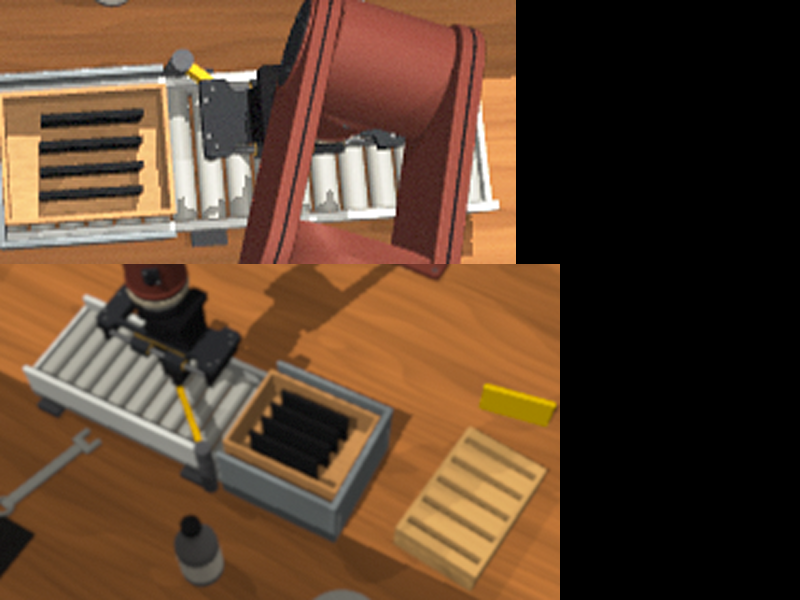

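>>> move_arm --pt "0.5 0 -0.4 0 0 0 1.2" --pt "0.9 0 -0.9 0 0 0 1.2" --pt "1.3 0 -1.4 0 0 0 1.2" --pt "1.7 0 -1.9 0 0 0 1.2" --pt "2.0 0 -2.4 0 0 0 1.2" --pt "2.4 0 -2.9 0 0 0 1.2" --pt "2.7 0 -3.5 0 0 0 1.2" --pt "3.0 0 -4.0 0 0 0 1.2"

```text
t: 33.75
position: [0.5264, -0.0753, 0.1321]
orientation: [-0.013, 0.012, -0.701, 0.713]
ft_force: [-9.0, -9.0, 8.9]
opening: 0.0174
```

```bash
python3 st.py; python3 gate.py
```

```text
t 33.75 p [ 0.5264 -0.0753  0.1321] f [-9.0411 -9.0343  8.9344] op 0.0174 jawang -1.536 j [-0.2805  0.0792  1.8612 -0.0164  1.1943  1.2615]
q 1.1514463299197204 r 0.12655603120332137 p [ 0.53 -0.08  0.13]
1.178 [ 0.13 -0.01 -0.29]
1.204 [ 0.24 -0.01 -0.58]
1.23 [ 0.35 -0.02 -0.87]
1.256 [ 0.46 -0.02 -1.17]
1.282 [ 0.55 -0.03 -1.47]
1.309 [ 0.64 -0.03 -1.77]
1.335 [ 0.72 -0.04 -2.08]
1.361 [ 0.79 -0.04 -2.38]
1.387 [ 0.85 -0.05 -2.69]
1.414 [ 0.9  -0.05 -3.  ]
1.44 [ 0.95 -0.06 -3.31]
1.466 [ 0.99 -0.06 -3.63]
1.492 [ 1.02 -0.07 -3.94]
1.518 [ 1.04 -0.07 -4.25]
1.545 [ 1.06 -0.08 -4.57]
1.571 [ 1.06 -0.08 -4.88]
```

>>> move_arm --pt "0.3 -0.1 -0.4 0 0 0 1.2" --pt "0.5 -0.2 -0.8 0 0 0 1.2" --pt "0.7 -0.2 -1.2 0 0 0 1.2" --pt "0.8 -0.2 -1.6 0 0 0 1.2" --pt "0.9 -0.2 -2.0 0 0 0 1.2" --pt "1.0 -0.2 -2.4 0 0 0 1.2" --pt "1.1 -0.2 -2.8 0 0 0 1.2" --pt "1.2 -0.2 -3.2 0 0 0 1.2"

```text
t: 34.42
position: [0.5123, -0.0431, 0.1324]
orientation: [-0.012, 0.012, -0.701, 0.713]
ft_force: [3.8, -3.4, -9.8]
opening: 0.0175
```

```bash
python3 st.py; python3 gate.py|head -3;  python3 pic.py t16; python3 - <<'E'
from h import *
im=manip.grab_frame("top"); save(cv2.resize(im[140:250,260:420],None,fx=5,fy=5,interpolation=2),"t16b")
E
```

```text
t 34.42 p [ 0.5123 -0.0431  0.1324] f [ 3.8284 -3.3708 -9.7721] op 0.0175 jawang -1.536 j [-0.2269  0.0391  1.9027 -0.0167  1.1959  1.3152]
q 1.425338095982907 r 0.12982317324899548 p [ 0.51 -0.04  0.13]
1.434 [ 0.02 -0.   -0.11]
1.444 [ 0.03 -0.   -0.22]
```

View pics/t16.png

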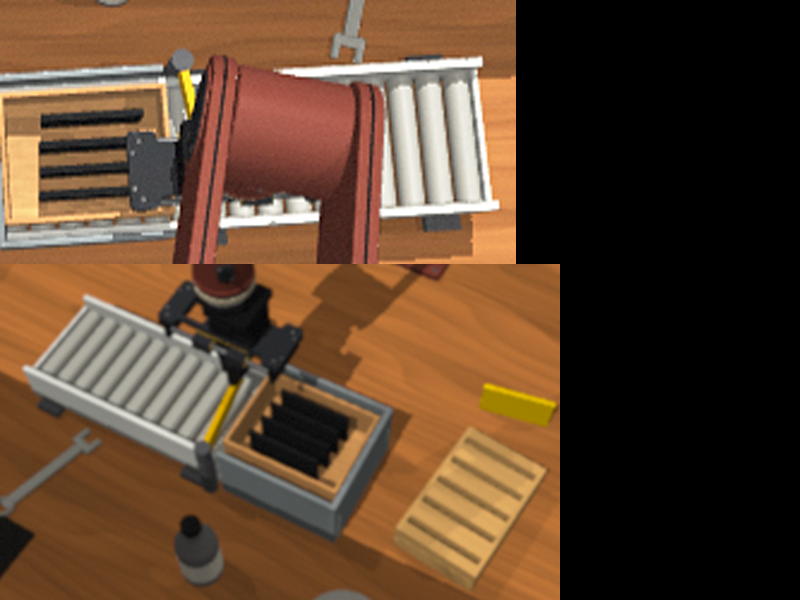

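View pics/t16b.png

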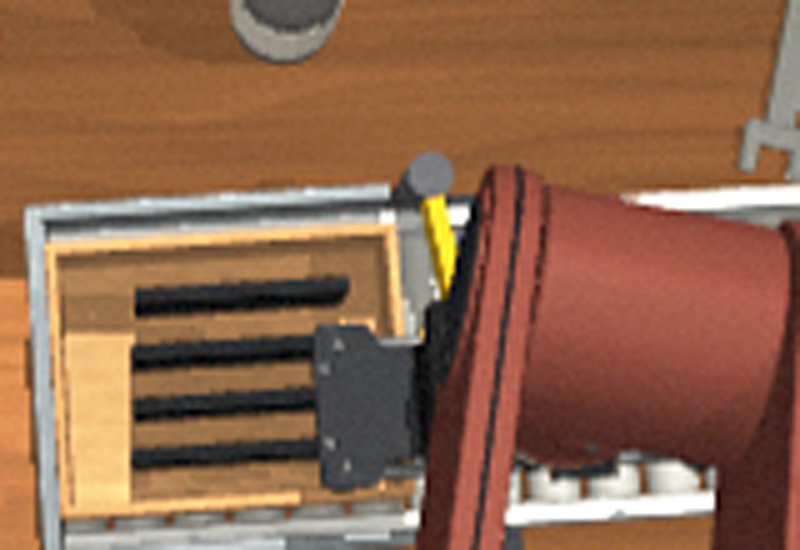

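>>> move_arm --pt "0 0.1 0 0 0 0 3" --pt "0 0.1 0 0 0 0 3" --pt "-0.5 0.1 0 0 0 0 3" --pt "-0.9 0.1 0 0 0 0 3" --pt "-0.9 0.1 0 0 0 0 1.2" --pt "-0.9 0.1 0 0 0 0 1.2" --pt "-0.9 0.1 0 0 0 0 1.2" --pt "-0.9 0.1 0 0 0 0 1.2" --force 12

```text
t: 35.23
position: [0.5213, -0.0422, 0.1316]
orientation: [-0.012, 0.012, -0.702, 0.712]
ft_force: [1.0, -0.7, 0.7]
opening: 0.018
```

```bash
python3 st.py; python3 gate.py|sed -n '1p;9p;17p'
```

```text
t 35.23 p [ 0.5213 -0.0422  0.1316] f [ 0.9677 -0.684   0.7112] op 0.018 jawang -1.536 j [-0.2222  0.0616  1.8808 -0.0152  1.1957  1.3189]
q 1.4190956049412895 r 0.12078346869812127 p [ 0.52 -0.04  0.13]
1.495 [ 0.11 -0.01 -0.9 ]
1.571 [ 0.14 -0.03 -1.81]
```

Regripped and centred, with low forces. I finish the swing.

>>> move_arm --pt "0.1 0 -0.3 0 0 0 1.2" --pt "0.1 0 -0.6 0 0 0 1.2" --pt "0.1 0 -0.9 0 0 0 1.2" --pt "0.1 0 -1.2 0 0 0 1.2" --pt "0.1 0 -1.4 0 0 0 1.2" --pt "0.1 0 -1.6 0 0 0 1.2" --pt "0.1 0 -1.8 0 0 0 1.2" --pt "0.1 0 -1.8 0 0 0 1.2"

```text
t: 35.9
position: [0.519, -0.024, 0.1314]
orientation: [-0.012, 0.013, -0.702, 0.712]
ft_force: [-5.0, -3.1, 4.0]
opening: 0.0177
```

```bash
python3 st.py; python3 gate.py|sed -n '1p;9p;17p'
```

```text
t 35.9 p [ 0.519  -0.024   0.1314] f [-5.0386 -3.1439  3.9704] op 0.0177 jawang -1.535 j [-0.1881  0.0551  1.888  -0.0161  1.197   1.3528]
q 1.570535806008854 r 0.12102287436933037 p [ 0.52 -0.02  0.13]
1.571 [ 0. -0. -0.]
1.571 [ 0. -0. -0.]
```

Push on gently until the end of travel is felt.

>>> move_arm --pt "0 0 -0.1 0 0 0 1.2" --pt "0 0 -0.2 0 0 0 1.2" --pt "0 0 -0.3 0 0 0 1.2" --pt "0 0 -0.4 0 0 0 1.2" --pt "0 0 -0.5 0 0 0 1.2" --pt "0 0 -0.6 0 0 0 1.2" --pt "0 0 -0.6 0 0 0 1.2" --pt "0 0 -0.6 0 0 0 1.2"

```text
t: 36.57
position: [0.5189, -0.0235, 0.1314]
orientation: [-0.012, 0.013, -0.698, 0.716]
ft_force: [-0.3, -23.3, -2.1]
opening: 0.0184
```

```bash
python3 st.py; python3 gate.py|sed -n '1p'
```

```text
t 36.57 p [ 0.5189 -0.0235  0.1314] f [ -0.2748 -23.2762  -2.0508] op 0.0184 jawang -1.535 j [-0.1806  0.0545  1.8887 -0.0267  1.1952  1.3643]
q 1.575071165185492 r 0.12114974110910084 p [ 0.52 -0.02  0.13]
```

>>> move_arm --pt "0 0 -0.1 0 0 0 1.2" --pt "0 0 -0.1 0 0 0 3" --pt "0 0 -0.1 0 0 0 3.5" --pt "0 0 -0.1 0 0 0 3.5" --pt "0 -1.5 -0.1 0 0 0 3.5" --pt "0 -4 -0.1 0 0 0 3.5" --pt "0 -7 -0.1 0 0 0 3.5" --pt "0 -10 -0.1 0 0 0 3.5"

```text
t: 37.23
position: [0.5183, -0.0187, 0.2317]
orientation: [-0.012, 0.014, -0.699, 0.715]
ft_force: [0.4, -1.0, 1.3]
opening: 0.0345
```

>>> move_arm --pt "2 -1 2 0 0 0 3.5" --pt "5 -1 5 0 0 0 3.5" --pt "8 -1 9 0 0 0 3.5" --pt "10 -1 13 0 0 0 3.5" --pt "10 -1 17 0 0 0 3.5" --pt "10 -1 20 0 0 0 3.5" --pt "10 -1 20 0 0 0 3.5" --pt "10 -1 20 0 0 0 3.5"

```text
t: 37.9
position: [0.4256, -0.2228, 0.2466]
orientation: [-0.011, 0.013, -0.699, 0.715]
ft_force: [1.3, 0.3, -0.9]
opening: 0.0351
```

```bash
python3 st.py; python3 pic.py t17; python3 - <<'E'
from h import *
im=manip.grab_frame("top"); save(cv2.resize(im[140:250,260:420],None,fx=5,fy=5,interpolation=2),"t17b"); save(im,"t17f")
E
```

```text
t 37.9 p [ 0.4256 -0.2228  0.2466] f [ 1.3219  0.2637 -0.904 ] op 0.0351 jawang -1.537 j [-0.6325 -0.1555  1.8668 -0.0197  1.4193  0.9074]
```

View pics/t17.png

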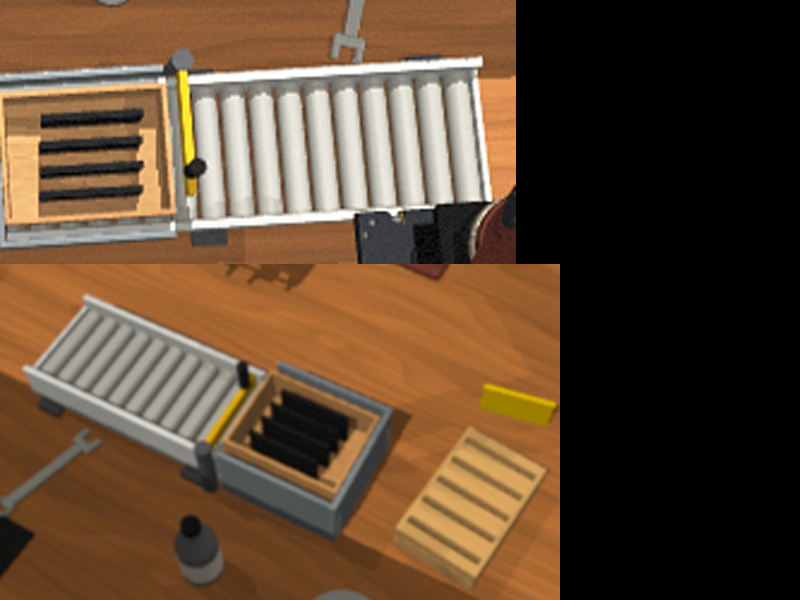

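View pics/t17b.png

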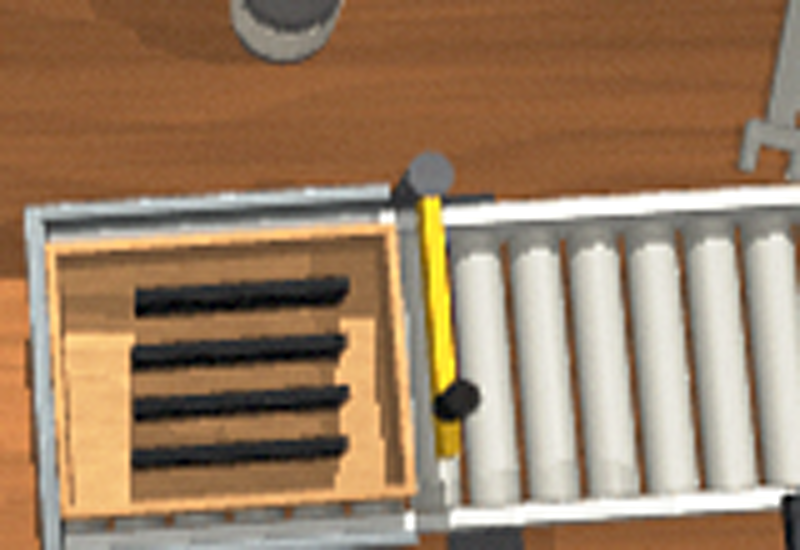

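View pics/t17f.png

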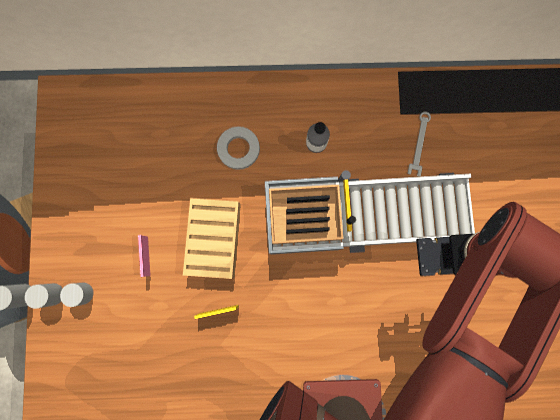

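```bash
python3 - <<'E'
from h import *
c=lambda x,y:(x/5+260-.4,y/5+140-.4)
def tr(X): 
    d=X[:2]-np.array([.545,-.023]); return np.round([d@[.99924,.039],d@[-.039,.99924]],4)
for n,p,z in [("barA",(430,200),.114),("barB",(447,425),.114),("post",(462,394),.166),("trail+",(393,225),.115),("trail-",(412,492),.115),("cheek+ corner",(388,187),.11),("cheek-",(415,540),.11)]: print(n,tr(cast("top",c(*p),z)))
print("scene post",tr(cast("scene",(243/1.867+110,(366-264)/1.867+120),.166)))
E
```

```text
barA [0.0818 0.0006]
barB [-0.0346  0.0013]
post [-0.0241  0.0004]
trail+ [0.0698 0.0208]
trail- [-0.0674  0.0219]
cheek+ corner [0.0907 0.0212]
cheek- [-0.0915  0.0217]
scene post [-0.0236  0.0045]
```

```bash
python3 -c "
from bench import manip
print(manip.close_job())"
```

```text
the job is handed in; nothing more can be done
None
```

I drew all four black vanes that were present out of the rack and stood them inside the carton. I then pushed the carton along the rollers to the end stop and swung the gate shut. The job was handed in at about 38 s.

- **Vanes and rack:** the last pictures show the rack empty and the four vanes standing inside the rim of the upright carton.
- **Carton:** its trailing end measures about +21 mm in track y against a nominal +20, which is within measuring error. The contact force rose to about 22 N at the stop.
- **Gate:** the bar lies across the track, with the post at track (-24, 0) mm in the top view. The push against the end of travel reached about 23 N. The scene camera put the post about 4 mm further in than the top camera did.
- **Bystanders:** the oil bottle, flange, wrench and both coloured look-alike plates are where they started.

Two things went wrong and were put right. My first push call used the wrong sign and moved the gripper away from the carton; nothing was touched. The post also slid about 1 cm in the pads during the swing, so I regripped it before the final push.

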